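# Change the batch of enamel eyelet cups in the bench oven

## Task

The black eyelets in the white enamel cups have finished baking: pull the oven door fully down (the rack comes out with it), stand every white cup on the cork cooling board, and stand every red cup of freshly lacquered eyelets on the rack, upright and with a small gap between cups. Then push the door fully shut, so that the red cups ride in. The enamel is thin, so hold the cups with a light grip, never tip one over, swing the door slowly, and leave the tools and other things on the bench alone.

Things in the scene. Friction and masses are not known exactly. Their poses are not given: they have to be found in the camera images.
- oven_door (a joint): Angle of the oven's bottom-hinged front door, rad: 0 shut (upright), 1.5 fully down (nearly level, at its stop). Damped, friction 0.3 N m: shut, it stays shut; let go beyond about a third of its travel, it sinks open slowly. 2 to 6 N at the grip moves it.
- door_grip (a point): Middle of the door's grip: black bar with a brass band, 36 mm long (along y, the door's width), 20 mm thick, on a strap 30 mm in front of and 30 mm beyond the door's top edge. From above it can be pinched over its two ends, shut or open; it turns between the fingers. In the point door_hinge's frame it is at x -30, z +200 mm. 255 mm above the bench when shut, 39 mm when down. Axes turn with the door.
- door_hinge (a point): Middle of the door's hinge line, which runs along y; on the oven's front face, 55 mm above the bench. With the door shut its x points level into the oven and z up; it turns with the door, whose top goes to the oven's -x and down. Panel 360 mm wide, 170 mm high, 18 mm thick.
- oven: Grey bench oven with a glass drop-down front door, fixed: 280 mm deep (x), 430 mm wide (y from -245 to +185 mm), 250 mm high. Origin on the bench, 140 mm behind the middle of the front face; -x points out of the front, where the door comes down; z up. Inside it is 228 mm high.
- rack_mid (a point): Middle of the top face of the wire rack, 100 mm above the bench: 160 mm deep (x), 310 mm wide (y), rim 10 mm high; axes as the oven's. Hooked to the door, it slides out to -x by 116.7 mm per rad of door angle (175 mm when down: then its middle is 55 mm and its front edge 135 mm in front of the oven's face) and back in as the door shuts; cups ride on it by friction.
- board: Cork-topped wooden cooling board, fixed flat on the bench: 110 mm (x) by 210 mm (y), 12 mm thick; origin at the centre of its underside.
- board_top (a point): Centre of the cooling board's upper face, 12 mm above the bench; axes as the board's.
- red1: Freshly lacquered eyelets: straight-sided red enamel cup, 46 mm across, 45 mm tall, 50 to 80 g, filled with fixed black eyelets to 5 mm below the rim (nothing fits in); origin at the centre of its underside, z up. Thin enamel: it chips if the two pads together press it with more than 70 N (35 N each); a grip of 20 N holds it. May be absent.
- red2: Freshly lacquered eyelets: straight-sided red enamel cup, 46 mm across, 45 mm tall, 50 to 80 g, filled with fixed black eyelets to 5 mm below the rim (nothing fits in); origin at the centre of its underside, z up. Thin enamel: it chips if the two pads together press it with more than 70 N (35 N each); a grip of 20 N holds it. May be absent.
- red3: Freshly lacquered eyelets: straight-sided red enamel cup, 46 mm across, 45 mm tall, 50 to 80 g, filled with fixed black eyelets to 5 mm below the rim (nothing fits in); origin at the centre of its underside, z up. Thin enamel: it chips if the two pads together press it with more than 70 N (35 N each); a grip of 20 N holds it. May be absent.
- red4: Freshly lacquered eyelets: straight-sided red enamel cup, 46 mm across, 45 mm tall, 50 to 80 g, filled with fixed black eyelets to 5 mm below the rim (nothing fits in); origin at the centre of its underside, z up. Thin enamel: it chips if the two pads together press it with more than 70 N (35 N each); a grip of 20 N holds it. May be absent.
- white1: Finished eyelets, standing on the rack in the shut oven at the start: straight-sided cream-white enamel cup, 46 mm across, 45 mm tall, 50 to 80 g, filled with fixed black eyelets to 5 mm below the rim (nothing fits in); origin at the centre of its underside, z up. Thin enamel: it chips if the two pads together press it with more than 70 N (35 N each); a grip of 20 N holds it. May be absent.
- white2: Finished eyelets, standing on the rack in the shut oven at the start: straight-sided cream-white enamel cup, 46 mm across, 45 mm tall, 50 to 80 g, filled with fixed black eyelets to 5 mm below the rim (nothing fits in); origin at the centre of its underside, z up. Thin enamel: it chips if the two pads together press it with more than 70 N (35 N each); a grip of 20 N holds it. May be absent.
- last: Bystander, to be left alone. Maple shoe last, 260 mm long, 90 mm high, lying sole down; origin under its middle, toe to +x.
- revolving_punch: Bystander, to be left alone. Steel revolving punch pliers with red grips, 220 mm long, 65 mm wide, 25 mm high, lying flat; origin under the middle.
- hammer: Bystander, to be left alone. Hammer, about 260 mm long, lying along its x axis; origin under it.
- spool: Bystander, to be left alone. Wooden spool, 40 mm across, 42 mm high, upright; origin under its centre.
- lacquer: Bystander, to be left alone. Jar of black lacquer with a black cap, 56 mm across, 75 mm high, upright; origin under its centre.
- setter: Bystander, to be left alone. Steel eyelet setter, a rod 110 mm long and 16 mm thick, lying along its x axis; origin under its middle.
Mind the look-alikes: they are no part of the job. Leave any green or purple look-alike of the red3 alone. What is shaped like the red4 but turquoise or yellow is not meant.

How it is judged:
By the outcome, as a careful person would: the job done as asked, in the order asked, and still so for the second after the job is handed in, with the robot touching nothing.
Of red1, red2, red3, red4 only 3 to 4 are there at a start; the rules pass over those that are not, and their reading is None.
Of white1, white2 only 1 to 2 are there at a start; the rules pass over those that are not, and their reading is None.
At some moment in a run one of red1, red2, red3, red4, white1, white2 may be knocked a few centimetres aside while the robot is not near it.
It also fails if it takes over 210 s, if anything falls off the work surface, if the arm or the gripper's body presses on something with over 40 N, if the wrist force passes 120 N, or if a joint passes its speed limit or range.

## Robot

A 6-joint arm with a two-finger parallel gripper is mounted at the origin on the work surface. World frame = base frame: x ahead of the robot, y to its left, z up, the work surface at z = 0. Lengths are in m, angles in degrees, forces in N, time in s.
With the tool pointing down it reaches from about 0.3 to 0.95 m from the base axis. Payload 3.1 kg.
Tool frame: the origin (TCP) lies between the finger pads; the fingertips stand 11 mm ahead of it and the grasp point (between the pads) lies 8 mm behind it (bot.nose_length is the distance from the TCP to the fingertips, in m); z points along the fingers, y is the direction in which the jaws open and shut (so a half turn about z gives the same grasp; the last joint's range is limited). The gripper opens to 85 mm and grips with 20 to 120 N. Pads are 22 mm wide; open, the fingers measure 114 mm over their backs; the gripper's body (76 mm by 85 mm) begins 54 mm behind the grasp point. The pads swing forward as they close: fully open they stand 13 mm farther back than shut.
Start: joints at [-68.451, 17.653, 93.61, -0, 68.738, -3.994], TCP at [0.269, -0.564, 0.242] pointing down, gripper open.
Joint ranges: [-175.34, 175.34], [-45.06, 112.39], [2.9, 150.54], [-68.45, 248.45], [3.09, 151.38], [-168.51, 168.51]. Speed limits (degrees/s): [159.86, 159.86, 180, 180, 180, 180].

## Interface

Orientations are given as [roll, pitch, yaw] about the fixed x, y, z axes, in that order (R = Rz(yaw) Ry(pitch) Rx(roll)).
In Python, from station import bot gives the robot as it stands.
- The arm moves only by the shell command python3 -m jog 'ROWS' [FORCE]. ROWS is JSON, a list of rows, each an object with "xyz": the shift along the world's x, y, z as a fraction of full scale, a list of three; "dr": the turn, a rotation vector about the world's x, y, z as a fraction of full scale, a list of three; "fingers": the closure, from 0 (fully open) to 1 (shut). A call has 1 to 10 rows; each row shifts and turns the pose as measured when the row begins; what a row does not reach is not made up. Full scale, the value 1, is 0.02 m for a shift and 6 degrees for a turn. A row lasts 1/12 s, in which the tool goes at most 41.7 mm and 7.16 degrees, less where a joint would pass 70% of its speed; a pose out of reach is approached as far as the arm can. A call with a number of a shift or a turn outside -1 to 1 is refused whole. A call with a gripper value outside its range is refused whole. The fingers move at their own pace and stop on an object; FORCE is the grip in N (left out, the last holds). Time passes only in rows, so rows that do not move let the fingers close. It gives the time, the measured TCP pose, the force and the opening at its end, in the units of the state.
- bot.read_state(): the state, without advancing time (a new reading comes with each control period).
- bot.get_image(name): name is "scene" or "top"; returns the picture (384x512x3 uint8, blue, green, red); there is no depth.
- bot.camera_info(name): a dict with "mtx" (3x3 intrinsics, pixels), "extrinsics" (4x4, takes a point from camera to world coordinates). Camera axes: x right, y down, z forward; pixel columns grow to the right and rows downward; lengths in m; the calibration is good to about 2 mm. A picture is of the moment at which its call begins. camera_info takes no time and is no camera call.
- bot.hand_in(): hands the job in, once; it reports no verdict.
The state is a dict: "clock": time; "qpos": joint angles; "qd": joint speeds; "effort": joint torques, N m; "tcp_pos": TCP position; "tcp_rot": TCP orientation; "ft_force": force on the tool from outside, world axes, zero at the start; "wrist_torque": the same for the moment, N m; "gripper_width": finger opening in m.
Only numpy, scipy, OpenCV 4.12 (cv2) and the standard library are available. Lean on these libraries where they do the work, as an engineer would, in place of code of your own. Each camera call takes 0.05 s, during which the arm holds its last target.

## Working session

There is one attempt and no reset: what is moved stays moved. The work goes in short steps, Python scripts to look and compute and a shell command to move; the robot and the scene stay as the last step left them, time stands still between calls to the robot, and variables do not carry over. Pictures are saved under pics/ and viewed, and the job is handed in when it is done.

```bash
ls; mkdir -p pics; python3 - <<'E'
from station import bot
import cv2
for n in("scene","top"):
    im=bot.get_image(n); cv2.imwrite(f"pics/{n}0.png",im)
    c=bot.camera_info(n); print(n,c["mtx"],c["extrinsics"])
print(bot.read_state(), bot.nose_length)
E
```

```text
pics
scene [[382.82628981   0.         258.45262247]
 [  0.         382.82628981 192.2377969 ]
 [  0.           0.           1.        ]] [[-0.07848223  0.79265109 -0.60460299  1.15403711]
 [ 0.99690675  0.05985886 -0.05092975 -0.01082072]
 [-0.00417868 -0.60672989 -0.79489709  1.04447409]
 [ 0.          0.          0.          1.        ]]
top [[371.07043017   0.         258.45360359]
 [  0.         371.07043017 194.59751117]
 [  0.           0.           1.        ]] [[ 0.02788927 -0.99667705  0.07653131  0.42973952]
 [-0.99918832 -0.03002191 -0.02685854 -0.04940157]
 [ 0.02906691 -0.07572013 -0.99670536  1.48193651]
 [ 0.          0.          0.          1.        ]]
{'clock': 0.1, 'qpos': array([-6.84501594e+01,  1.77015797e+01,  9.36811640e+01,  1.20558921e-03,
        6.87375576e+01, -3.99361226e+00]), 'qd': array([-0.05896875, -0.20141035, -0.09017694,  0.06631088,  0.03127706,
       -0.02643188]), 'effort': array([-9.45519059e-04, -4.16407228e+01, -2.77644932e+01, -4.64338677e-05,
        3.99769851e-03,  1.38506456e-05]), 'tcp_pos': array([ 0.26921375, -0.56325453,  0.24114829]), 'tcp_rot': array([-1.79880069e+02, -9.49828594e-03,  2.55430046e+01]), 'ft_force': array([-0.36519971, -0.54154092, -0.36962187]), 'wrist_torque': array([-0.03270081, -0.03212733, -0.04432944]), 'gripper_width': 0.085599801050311} 0.011
```

View pics/scene0.png

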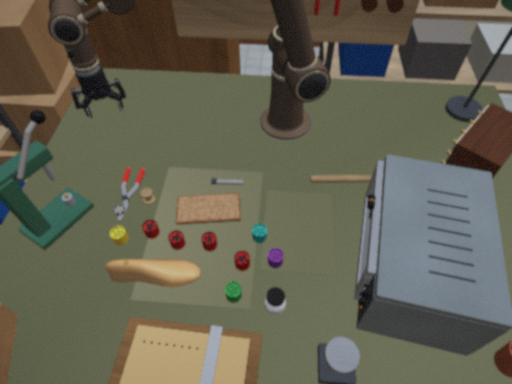

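View pics/top0.png

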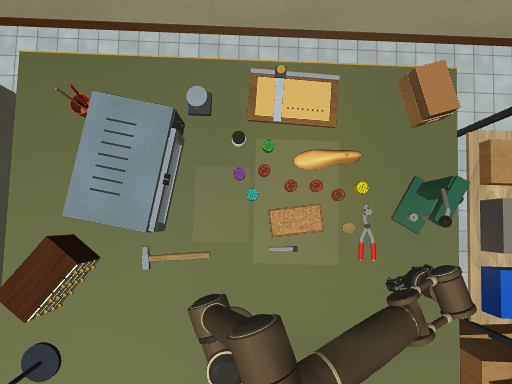

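Four red cups show in the top view at about (264,170), (291,185), (316,185) and (338,194). Their look-alikes are green (268,146), purple (239,173), turquoise (252,195) and yellow (362,187). The oven is on the left with its door facing right. Next I'll enlarge the picture and measure.

```bash
cat > h.py <<'E'
import numpy as np, cv2
from station import bot
def cam(n):
    c=bot.camera_info(n); return np.array(c["mtx"]),np.array(c["extrinsics"])
def ray(n,uv,z):
    K,E=cam(n); d=E[:3,:3]@np.linalg.solve(K,[uv[0],uv[1],1]); o=E[:3,3]
    return o+d*(z-o[2])/d[2]
def proj(n,p):
    K,E=cam(n); q=K@(E[:3,:3].T@(np.asarray(p)-E[:3,3])); return q[:2]/q[2]
def crop(im,x0,y0,x1,y1,s,name):
    cv2.imwrite(name,cv2.resize(im[y0:y1,x0:x1],None,fx=s,fy=s,interpolation=cv2.INTER_CUBIC))
def redmask(im):
    h=cv2.cvtColor(im,cv2.COLOR_BGR2HSV); H,S,V=cv2.split(h)
    return (((H<6)|(H>172))&(S>150)&(V>60)).astype(np.uint8)*255
def blobs(m,amin=20):
    m=cv2.morphologyEx(m,cv2.MORPH_CLOSE,np.ones((5,5),np.uint8))
    cs,_=cv2.findContours(m,cv2.RETR_EXTERNAL,cv2.CHAIN_APPROX_NONE); out=[]
    for c in cs:
        if cv2.contourArea(c)<amin: continue
        (x,y),r=cv2.minEnclosingCircle(c); b=cv2.boundingRect(c); out.append((x,y,r,cv2.contourArea(c),b))
    return out
E
python3 - <<'E'
from h import *
t=cv2.imread("pics/top0.png"); s=cv2.imread("pics/scene0.png")
crop(t,220,130,390,270,4,"pics/t0a.png"); crop(t,50,80,210,240,3.7,"pics/t0b.png")
for n,im in(("top",t),("scene",s)):
    for b in blobs(redmask(im)):
        print(n,np.round(b[:4],1),b[4],np.round(ray(n,b[:2],0.035),3))
E
```

```text
top [373.  251.    8.2  54. ] (371, 243, 5, 17) [ 0.334 -0.542  0.035]
top [360.5 250.6   8.6  50. ] (358, 242, 5, 18) [ 0.334 -0.492  0.035]
top [339.1 194.3   4.7  44.5] (335, 190, 9, 10) [ 0.551 -0.406  0.035]
top [316.3 185.    4.8  60. ] (312, 181, 10, 9) [ 0.585 -0.315  0.035]
top [290.5 185.    5.   60.5] (286, 180, 10, 11) [ 0.582 -0.213  0.035]
top [263.7 169.7   5.   64.5] (259, 165, 10, 10) [ 0.64  -0.106  0.035]
top [79.  94.5 13.8 39. ] (70, 84, 19, 22) [0.915 0.629 0.035]
scene [242.  260.3   8.9 186.5] (235, 252, 14, 18) [ 0.639 -0.104  0.035]
scene [209.  241.    8.6 176. ] (202, 233, 15, 17) [ 0.582 -0.21   0.035]
scene [176.7 239.5   8.6 178. ] (169, 231, 16, 18) [ 0.585 -0.309  0.035]
scene [150.3 228.6   8.6 174. ] (143, 220, 16, 17) [ 0.553 -0.398  0.035]
scene [141.  175.5   6.8  50. ] (136, 169, 9, 14) [ 0.344 -0.484  0.035]
scene [126.  174.    6.7  48. ] (123, 168, 8, 13) [ 0.342 -0.537  0.035]
scene [336.5   7.    7.4  52. ] (334, 0, 6, 15) [-0.865  0.237  0.035]
scene [317.    6.5   6.8  44.5] (314, 0, 6, 14) [-0.863  0.135  0.035]
```

View pics/t0a.png

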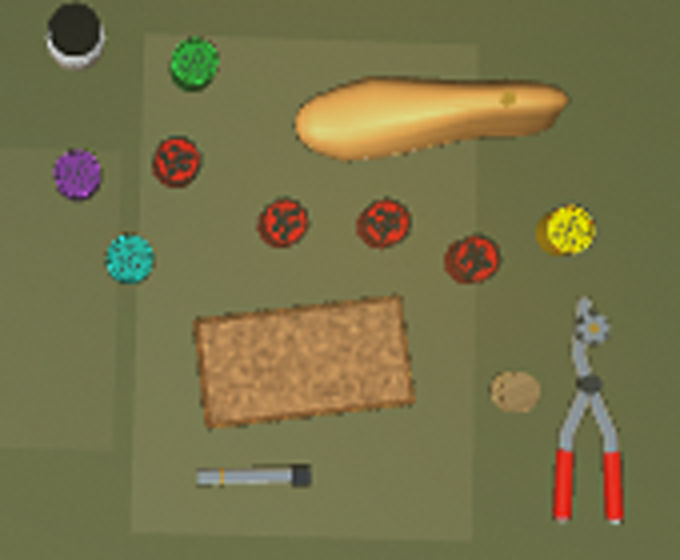

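View pics/t0b.png

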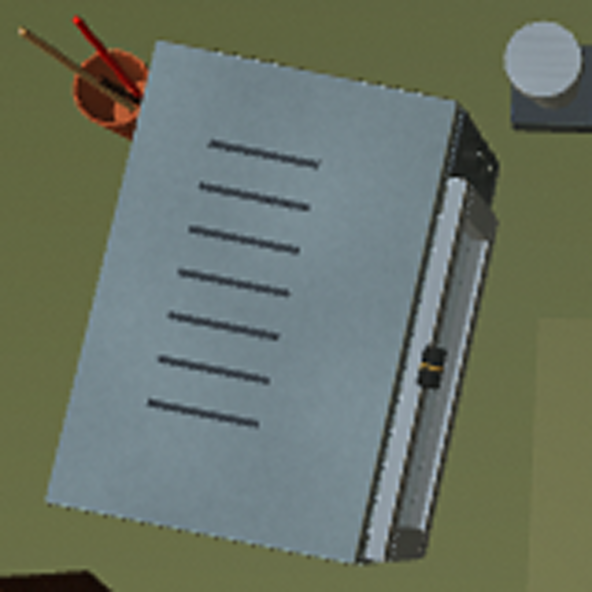

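The crop confirms four red cups with black eyelets at crop pixels (177,160), (284,221), (384,221) and (473,258). The neighbours are green, purple, turquoise and yellow, so they aren't meant. The oven top corners are at about (155,40), (456,102), (357,562) and (47,500), and the grip's brass band is at (431,368) in the second crop. Next come the oven and board poses.

```bash
cat > m.py <<'E'
from h import *
f=lambda u,v:(50+(u+.5)/3.7-.5,80+(v+.5)/3.7-.5)
C=[ray("top",f(*p),0.25)[:2] for p in((155,40),(456,102),(357,562),(47,500))]
C=np.array(C); print(np.round(C,4))
# oven -x out of front; corners: back(+y?) front...
br,fr,fl,bl=C  # back/front pairs: image right is front
print("depth",np.linalg.norm(br-fr),np.linalg.norm(bl-fl),"width",np.linalg.norm(br-bl),np.linalg.norm(fr-fl))
xd=(br-fr)/np.linalg.norm(br-fr)+(bl-fl)/np.linalg.norm(bl-fl)
yd=(fl-fr)/np.linalg.norm(fl-fr)
a1=np.degrees(np.arctan2(xd[1],xd[0])); a2=np.degrees(np.arctan2(yd[1],yd[0]))
print("yaw from x",a1,"from y",a2-90)
E
python3 m.py
python3 - <<'E'
from h import *
f=lambda u,v:(50+(u+.5)/3.7-.5,80+(v+.5)/3.7-.5)
print("grip top",ray("top",f(431,367),0.265), "mid",ray("top",f(431,367),0.255))
g=lambda u,v:(220+(u+.5)/4-.5,130+(v+.5)/4-.5)
B=np.array([ray("top",g(*p),0.012) for p in((195,319),(401,297),(413,404),(209,428))])
print("board",np.round(B,3),B.mean(0))
for a,p in dict(green=(195,63),purple=(78,173),turq=(130,258),yellow=(569,230),spool=(516,391),lac=(76,30)).items(): print(a,np.round(ray("top",g(*p),0.045),3))
s=cv2.imread("pics/scene0.png")
crop(s,330,140,512,360,3,"pics/s0b.png")
E
```

```text
[[0.8581 0.4878]
 [0.8108 0.2139]
 [0.3919 0.2821]
 [0.439  0.5563]]
depth 0.277957853177502 0.27813186645033827 width 0.4247015048841687 0.42438341022902243
yaw from x 80.22852817503636 from y 80.74595747225209
grip top [0.56588706 0.22183088 0.265     ] mid [0.56700583 0.22405969 0.255     ]
board [[ 0.485 -0.13   0.012]
 [ 0.513 -0.335  0.012]
 [ 0.407 -0.348  0.012]
 [ 0.378 -0.147  0.012]] [ 0.44576198 -0.23997751  0.012     ]
green [ 0.735 -0.122  0.045]
purple [ 0.623 -0.01   0.045]
turq [ 0.541 -0.063  0.045]
yellow [ 0.582 -0.493  0.045]
spool [ 0.423 -0.442  0.045]
lac [ 0.764 -0.004  0.045]
```

View pics/s0b.png

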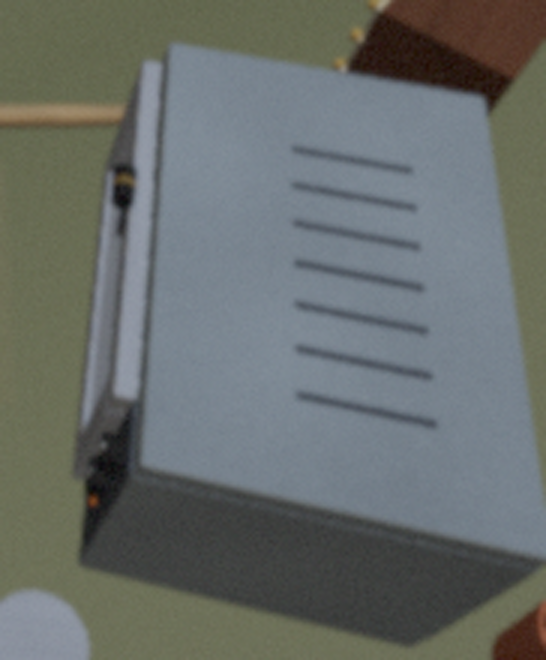

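The oven yaw is about 80.6°, the hinge is at (0.572,0.253), and the shut grip is at about (0.567,0.2235,0.255), which matches the brass band. I'll move above the grip with the jaws along the oven's y.

```bash
python3 -m jog '[{"xyz":[0.37,0.98,0.5],"dr":[0,0,0.9],"fingers":0},{"xyz":[0.37,0.98,0.5],"dr":[0,0,0.9],"fingers":0},{"xyz":[0.37,0.98,0.5],"dr":[0,0,0.9],"fingers":0},{"xyz":[0.37,0.98,0.5],"dr":[0,0,0.9],"fingers":0},{"xyz":[0.37,0.98,0.5],"dr":[0,0,0.9],"fingers":0},{"xyz":[0.37,0.98,0.5],"dr":[0,0,0.9],"fingers":0},{"xyz":[0.37,0.98,0.5],"dr":[0,0,0.9],"fingers":0},{"xyz":[0.37,0.98,0.5],"dr":[0,0,0.9],"fingers":0},{"xyz":[0.37,0.98,0.5],"dr":[0,0,0.9],"fingers":0},{"xyz":[0.37,0.98,0.5],"dr":[0,0,0.9],"fingers":0}]' 30
```

```text
clock: 0.93
tcp_pos: [0.3398, -0.357, 0.334]
tcp_rot: [-178.9, -0.3, 81.7]
ft_force: [0.9, -0.7, 0.7]
gripper_width: 0.0861
```

```bash
python3 -m jog '[{"xyz":[0.39,1,0],"dr":[0,0,0],"fingers":0},{"xyz":[0.39,1,0],"dr":[0,0,0],"fingers":0},{"xyz":[0.39,1,0],"dr":[0,0,0],"fingers":0},{"xyz":[0.39,1,0],"dr":[0,0,0],"fingers":0},{"xyz":[0.39,1,0],"dr":[0,0,0],"fingers":0},{"xyz":[0.39,1,0],"dr":[0,0,0],"fingers":0},{"xyz":[0.39,1,0],"dr":[0,0,0],"fingers":0},{"xyz":[0.39,1,0],"dr":[0,0,0],"fingers":0},{"xyz":[0.39,1,0],"dr":[0,0,0],"fingers":0},{"xyz":[0.39,1,0],"dr":[0,0,0],"fingers":0}]' && python3 -m jog '[{"xyz":[0.39,1,0],"dr":[0,0,0],"fingers":0},{"xyz":[0.39,1,0],"dr":[0,0,0],"fingers":0},{"xyz":[0.39,1,0],"dr":[0,0,0],"fingers":0},{"xyz":[0.39,1,0],"dr":[0,0,0],"fingers":0},{"xyz":[0.39,1,0],"dr":[0,0,0],"fingers":0},{"xyz":[0.39,1,0],"dr":[0,0,0],"fingers":0},{"xyz":[0.39,1,0],"dr":[0,0,0],"fingers":0},{"xyz":[0.39,1,0],"dr":[0,0,0],"fingers":0},{"xyz":[0.39,1,0],"dr":[0,0,0],"fingers":0},{"xyz":[0.39,1,0],"dr":[0,0,0],"fingers":0}]'
```

```text
clock: 1.77
tcp_pos: [0.4186, -0.1457, 0.3334]
tcp_rot: [-178.9, -0.3, 81.8]
ft_force: [0.4, 0.7, -1.0]
gripper_width: 0.0854
clock: 2.6
tcp_pos: [0.4951, 0.0661, 0.3284]
tcp_rot: [-178.4, -0.3, 81.9]
ft_force: [0.2, -0.9, 0.1]
gripper_width: 0.0852
```

```bash
python3 -m jog '[{"xyz":[0.43,0.96,0],"dr":[0,-0.1,-0.2],"fingers":0},{"xyz":[0.43,0.96,0],"dr":[0,-0.1,0],"fingers":0},{"xyz":[0.43,0.96,0],"dr":[0,-0.06,0],"fingers":0},{"xyz":[0.43,0.96,0],"dr":[0,0,0],"fingers":0},{"xyz":[0.43,0.96,0],"dr":[0,0,0],"fingers":0},{"xyz":[0.43,0.96,0],"dr":[0,0,0],"fingers":0},{"xyz":[0.43,0.96,0],"dr":[0,0,0],"fingers":0},{"xyz":[0.43,0.96,0],"dr":[0,0,0],"fingers":0}]'; python3 -m jog '[{"xyz":[0,0,0],"dr":[0,0,0],"fingers":0}]'; python3 - <<'E'
from h import *
crop(bot.get_image("top"),60,90,260,240,4,"pics/t1.png")
crop(bot.get_image("scene"),300,100,500,250,4,"pics/s1.png")
E
```

```text
clock: 3.27
tcp_pos: [0.5629, 0.228, 0.323]
tcp_rot: [-179.5, -0.4, 80.7]
ft_force: [-0.3, -0.6, 0.0]
gripper_width: 0.0854
clock: 3.35
tcp_pos: [0.5636, 0.2311, 0.3221]
tcp_rot: [-179.4, -0.5, 80.8]
ft_force: [-1.4, -0.2, -0.5]
gripper_width: 0.0853
```

View pics/s1.png

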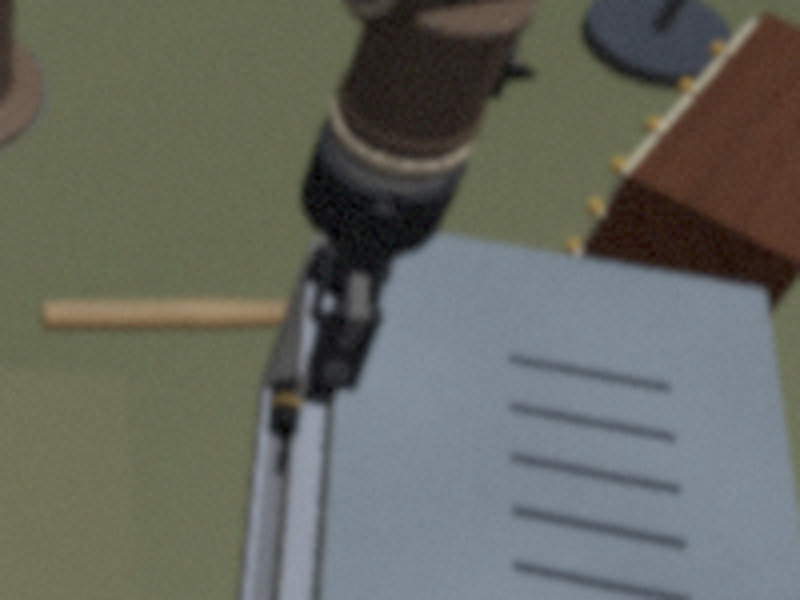

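```bash
python3 - <<'E'
from h import *
print(proj("scene",[0.567,0.2235,0.265]),"seen",(300+287/4,100+398/4), ray("scene",(371.7,199.5),0.265))
E
python3 -m jog '[{"xyz":[0.17,-0.35,-0.5],"dr":[0,0,0],"fingers":0},{"xyz":[0,0,-0.9],"dr":[0,-0.1,0],"fingers":0},{"xyz":[0,0,-0.7],"dr":[0,0,0],"fingers":0},{"xyz":[0,0,-0.2],"dr":[0,0,0],"fingers":0},{"xyz":[0,0,0],"dr":[0,0,0],"fingers":0}]'
```

```text
[370.97291325 200.84441526] seen (371.75, 199.5) [0.56262663 0.22574035 0.265     ]
clock: 3.87
tcp_pos: [0.5647, 0.2145, 0.2723]
tcp_rot: [-179.9, -0.2, 80.6]
ft_force: [-0.9, -0.1, 0.3]
gripper_width: 0.0853
```

```bash
python3 -m jog '[{"xyz":[0,0.3,-0.5],"dr":[0,0,0],"fingers":0},{"xyz":[0,0.15,-0.5],"dr":[0,0,0],"fingers":0},{"xyz":[0,0,-0.2],"dr":[0,0,0],"fingers":0},{"xyz":[0,0,0],"dr":[0,0,0],"fingers":0},{"xyz":[0,0,0],"dr":[0,0,0],"fingers":0}]'
```

```text
clock: 4.28
tcp_pos: [0.565, 0.2221, 0.2466]
tcp_rot: [-180.0, -0.1, 80.5]
ft_force: [0.2, -0.1, -0.2]
gripper_width: 0.0861
```

```bash
python3 -m jog '[{"xyz":[0.05,0.05,0],"dr":[0,0,0],"fingers":0.5},{"xyz":[0,0,0],"dr":[0,0,0],"fingers":1},{"xyz":[0,0,0],"dr":[0,0,0],"fingers":1},{"xyz":[0,0,0],"dr":[0,0,0],"fingers":1},{"xyz":[0,0,0],"dr":[0,0,0],"fingers":1},{"xyz":[0,0,0],"dr":[0,0,0],"fingers":1},{"xyz":[0,0,0],"dr":[0,0,0],"fingers":1},{"xyz":[0,0,0],"dr":[0,0,0],"fingers":1}]' 40; python3 - <<'E'
from h import *
crop(bot.get_image("top"),60,90,260,240,4,"pics/t2.png")
crop(bot.get_image("scene"),300,100,500,250,4,"pics/s2.png")
E
```

```text
clock: 4.95
tcp_pos: [0.5639, 0.2243, 0.2486]
tcp_rot: [-179.7, -0.2, 80.5]
ft_force: [-0.0, 1.3, -0.1]
gripper_width: 0.0353
```

View pics/s2.png

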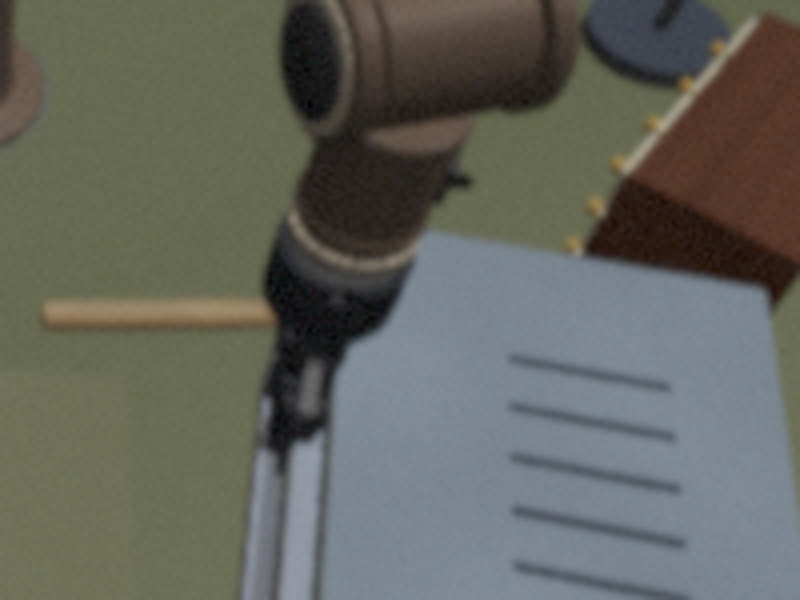

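View pics/t2.png

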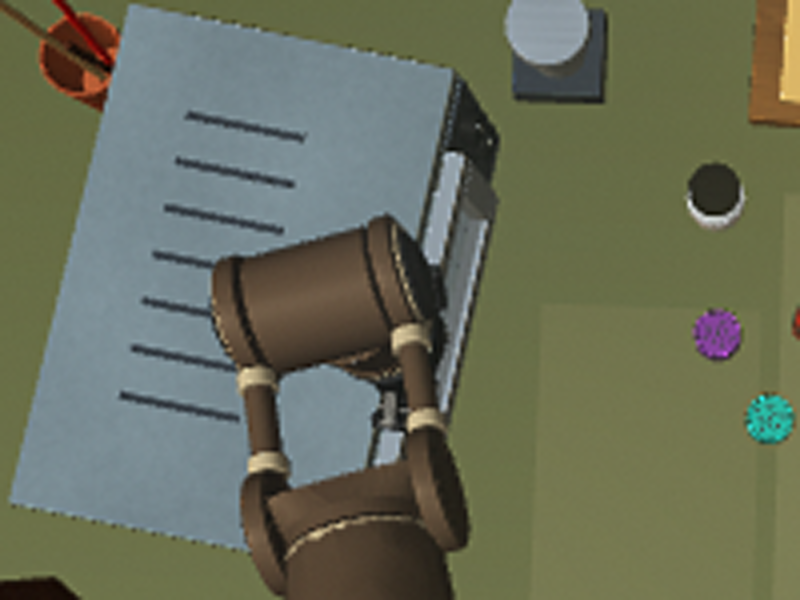

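The grip is held: opening 35.3 mm against a 36 mm bar. Now I'll swing the door down slowly along its arc, about 0.02 rad per row.

```bash
python3 -m jog '[{"xyz":[-0.03,-0.1,-0.02],"dr":[0,0,0],"fingers":1},{"xyz":[-0.03,-0.2,-0.04],"dr":[0,0,0],"fingers":1},{"xyz":[-0.03,-0.2,-0.04],"dr":[0,0,0],"fingers":1},{"xyz":[-0.03,-0.2,-0.04],"dr":[0,0,0],"fingers":1},{"xyz":[-0.03,-0.2,-0.05],"dr":[0,0,0],"fingers":1},{"xyz":[-0.03,-0.2,-0.06],"dr":[0,0,0],"fingers":1},{"xyz":[-0.03,-0.2,-0.06],"dr":[0,0,0],"fingers":1},{"xyz":[-0.03,-0.2,-0.06],"dr":[0,0,0],"fingers":1},{"xyz":[-0.03,-0.2,-0.06],"dr":[0,0,0],"fingers":1},{"xyz":[-0.03,-0.2,-0.06],"dr":[0,0,0],"fingers":1}]'
```

```text
clock: 5.88
tcp_pos: [0.5577, 0.1883, 0.2397]
tcp_rot: [-179.7, -0.9, 80.4]
ft_force: [-0.5, 4.0, -1.5]
gripper_width: 0.0349
```

```bash
cat > th.py <<'E'
import sys; from h import *
H=np.array([0.5718,0.2529]); u=-np.array([np.cos(np.radians(80.6)),np.sin(np.radians(80.6))])
p=bot.read_state(); t=p["tcp_pos"]; rel=(t[:2]-H)
o=rel@u; z=t[2]+0.0075-0.055
th=np.arctan2(o,z)-np.arctan2(0.03,0.2)
lat=rel@np.array([u[1],-u[0]])
print("theta %.3f r %.4f lat %.4f"%(th,np.hypot(o,z),lat))
step=float(sys.argv[1])
a=th; P=lambda th:(0.03*np.cos(th)+0.2*np.sin(th),0.2*np.cos(th)-0.03*np.sin(th))
c=np.array([o,z])
for k in range(2):
    b=a+5*step; q=np.array(P(b)); d=(q-c)/5; c=q; a=b
    print(np.round([d[0]*u[0]/.02,d[0]*u[1]/.02,d[1]/.02],3))
E
python3 th.py 0.02
```

```text
theta 0.182 r 0.2032 lat 0.0034
[-0.03  -0.182 -0.084]
[-0.029 -0.177 -0.094]
```

```bash
python3 -m jog '[{"xyz":[-0.03,-0.19,-0.08],"dr":[0,0,0],"fingers":1},{"xyz":[-0.03,-0.19,-0.08],"dr":[0,0,0],"fingers":1},{"xyz":[-0.03,-0.19,-0.08],"dr":[0,0,0],"fingers":1},{"xyz":[-0.03,-0.19,-0.08],"dr":[0,0,0],"fingers":1},{"xyz":[-0.03,-0.19,-0.08],"dr":[0,0,0],"fingers":1},{"xyz":[-0.03,-0.18,-0.1],"dr":[0,0,0],"fingers":1},{"xyz":[-0.03,-0.18,-0.1],"dr":[0,0,0],"fingers":1},{"xyz":[-0.03,-0.18,-0.1],"dr":[0,0,0],"fingers":1},{"xyz":[-0.03,-0.18,-0.1],"dr":[0,0,0],"fingers":1},{"xyz":[-0.03,-0.18,-0.1],"dr":[0,0,0],"fingers":1}]'; python3 th.py 0.02
```

```text
clock: 6.72
tcp_pos: [0.5504, 0.1459, 0.2194]
tcp_rot: [-179.6, -0.8, 80.4]
ft_force: [-1.0, 3.5, -1.0]
gripper_width: 0.0348
theta 0.417 r 0.2036 lat 0.0037
[-0.026 -0.156 -0.128]
[-0.025 -0.151 -0.133]
```

```bash
python3 -m jog '[{"xyz":[-0.03,-0.15,-0.13],"dr":[0,0,0],"fingers":1},{"xyz":[-0.03,-0.15,-0.13],"dr":[0,0,0],"fingers":1},{"xyz":[-0.03,-0.15,-0.13],"dr":[0,0,0],"fingers":1},{"xyz":[-0.02,-0.15,-0.13],"dr":[0,0,0],"fingers":1},{"xyz":[-0.02,-0.15,-0.13],"dr":[0,0,0],"fingers":1},{"xyz":[-0.02,-0.14,-0.14],"dr":[0,0,0],"fingers":1},{"xyz":[-0.02,-0.14,-0.14],"dr":[0,0,0],"fingers":1},{"xyz":[-0.02,-0.14,-0.14],"dr":[0,0,0],"fingers":1},{"xyz":[-0.02,-0.14,-0.14],"dr":[0,0,0],"fingers":1},{"xyz":[-0.02,-0.14,-0.14],"dr":[0,0,0],"fingers":1}]'; python3 th.py 0.02
```

```text
clock: 7.55
tcp_pos: [0.5443, 0.1104, 0.1908]
tcp_rot: [-179.6, -0.4, 80.5]
ft_force: [-2.0, -0.0, 1.5]
gripper_width: 0.0349
theta 0.643 r 0.2039 lat 0.0039
[-0.02  -0.121 -0.163]
[-0.019 -0.117 -0.163]
```

```bash
python3 -m jog '[{"xyz":[-0.02,-0.12,-0.16],"dr":[0,0,0],"fingers":1},{"xyz":[-0.02,-0.12,-0.16],"dr":[0,0,0],"fingers":1},{"xyz":[-0.02,-0.12,-0.16],"dr":[0,0,0],"fingers":1},{"xyz":[-0.02,-0.12,-0.16],"dr":[0,0,0],"fingers":1},{"xyz":[-0.02,-0.11,-0.16],"dr":[0,0,0],"fingers":1},{"xyz":[-0.02,-0.11,-0.17],"dr":[0,0,0],"fingers":1},{"xyz":[-0.02,-0.1,-0.17],"dr":[0,0,0],"fingers":1},{"xyz":[-0.02,-0.1,-0.17],"dr":[0,0,0],"fingers":1},{"xyz":[-0.02,-0.09,-0.17],"dr":[0,0,0],"fingers":1},{"xyz":[-0.02,-0.09,-0.17],"dr":[0,0,0],"fingers":1}]'; python3 th.py 0.02
```

```text
clock: 8.38
tcp_pos: [0.5394, 0.0822, 0.1543]
tcp_rot: [-179.5, 0.1, 80.5]
ft_force: [-3.1, -3.4, 3.8]
gripper_width: 0.0356
theta 0.871 r 0.2039 lat 0.0041
[-0.014 -0.082 -0.186]
[-0.013 -0.078 -0.186]
```

```bash
python3 -m jog '[{"xyz":[-0.01,-0.09,-0.18],"dr":[0,0,0],"fingers":1},{"xyz":[-0.01,-0.09,-0.18],"dr":[0,0,0],"fingers":1},{"xyz":[-0.01,-0.08,-0.18],"dr":[0,0,0],"fingers":1},{"xyz":[-0.01,-0.08,-0.18],"dr":[0,0,0],"fingers":1},{"xyz":[-0.01,-0.07,-0.18],"dr":[0,0,0],"fingers":1},{"xyz":[-0.01,-0.07,-0.19],"dr":[0,0,0],"fingers":1},{"xyz":[-0.01,-0.06,-0.19],"dr":[0,0,0],"fingers":1},{"xyz":[-0.01,-0.06,-0.19],"dr":[0,0,0],"fingers":1},{"xyz":[-0.01,-0.05,-0.19],"dr":[0,0,0],"fingers":1},{"xyz":[-0.01,-0.04,-0.19],"dr":[0,0,0],"fingers":1}]'; python3 th.py 0.02
```

```text
clock: 9.22
tcp_pos: [0.536, 0.0626, 0.1115]
tcp_rot: [-179.5, 0.5, 80.6]
ft_force: [-3.0, -3.7, 3.0]
gripper_width: 0.0355
theta 1.103 r 0.2039 lat 0.0042
[-0.006 -0.038 -0.2  ]
[-0.006 -0.034 -0.199]
```

```bash
python3 -m jog '[{"xyz":[-0.01,-0.05,-0.19],"dr":[0,0,0],"fingers":1},{"xyz":[-0.01,-0.04,-0.19],"dr":[0,0,0],"fingers":1},{"xyz":[-0.01,-0.04,-0.19],"dr":[0,0,0],"fingers":1},{"xyz":[0,-0.03,-0.19],"dr":[0,0,0],"fingers":1},{"xyz":[0,-0.03,-0.19],"dr":[0,0,0],"fingers":1},{"xyz":[0,-0.02,-0.19],"dr":[0,0,0],"fingers":1},{"xyz":[0,-0.01,-0.19],"dr":[0,0,0],"fingers":1},{"xyz":[0,-0.01,-0.19],"dr":[0,0,0],"fingers":1},{"xyz":[0,0,-0.19],"dr":[0,0,0],"fingers":1},{"xyz":[0,0,-0.19],"dr":[0,0,0],"fingers":1}]'; python3 th.py 0.02
```

```text
clock: 10.05
tcp_pos: [0.5344, 0.0533, 0.0665]
tcp_rot: [-179.5, 0.8, 80.7]
ft_force: [-2.3, -5.0, 1.0]
gripper_width: 0.0352
theta 1.329 r 0.2039 lat 0.0043
[ 0.001  0.007 -0.203]
[ 0.002  0.011 -0.202]
```

```bash
python3 -m jog '[{"xyz":[0,0,-0.2],"dr":[0,0,0],"fingers":1},{"xyz":[0,0,-0.2],"dr":[0,0,0],"fingers":1},{"xyz":[0,0,-0.2],"dr":[0,0,0],"fingers":1},{"xyz":[0,0.01,-0.2],"dr":[0,0,0],"fingers":1},{"xyz":[0,0.01,-0.2],"dr":[0,0,0],"fingers":1},{"xyz":[0,0.01,-0.18],"dr":[0,0,0],"fingers":1},{"xyz":[0,0.01,-0.15],"dr":[0,0,0],"fingers":1},{"xyz":[0,0.01,-0.12],"dr":[0,0,0],"fingers":1},{"xyz":[0,0,-0.1],"dr":[0,0,0],"fingers":1},{"xyz":[0,0,-0.1],"dr":[0,0,0],"fingers":1}]'; python3 th.py 0.01
```

```text
clock: 10.88
tcp_pos: [0.5345, 0.0532, 0.0272]
tcp_rot: [-179.5, 0.8, 80.6]
ft_force: [-5.6, -4.0, 27.1]
gripper_width: 0.0354
theta 1.521 r 0.2041 lat 0.0042
[ 0.005  0.031 -0.098]
[ 0.003  0.017 -0.1  ]
```

The door is at its stop (27 N upward). I'll relax, open the fingers and lift away.

```bash
python3 -m jog '[{"xyz":[0,0,0.1],"dr":[0,0,0],"fingers":0.8},{"xyz":[0,0,0],"dr":[0,0,0],"fingers":0},{"xyz":[0,0,0],"dr":[0,0,0],"fingers":0},{"xyz":[0,0,0],"dr":[0,0,0],"fingers":0},{"xyz":[0,0,0],"dr":[0,0,0],"fingers":0},{"xyz":[0,0,0],"dr":[0,0,0],"fingers":0},{"xyz":[0,0,0.3],"dr":[0,0,0],"fingers":0},{"xyz":[0,0,0.6],"dr":[0,0,0],"fingers":0},{"xyz":[0,0,1],"dr":[0,0,0],"fingers":0},{"xyz":[0,0,1],"dr":[0,0,0],"fingers":0}]'
```

```text
clock: 11.72
tcp_pos: [0.5328, 0.0566, 0.087]
tcp_rot: [-179.3, 0.7, 80.7]
ft_force: [1.0, 0.4, -0.2]
gripper_width: 0.0855
```

```bash
python3 -m jog '[{"xyz":[0,-0.7,1],"dr":[0,0,0],"fingers":0},{"xyz":[0,-0.7,1],"dr":[0,0,0],"fingers":0},{"xyz":[-0.5,-0.7,1],"dr":[0,0,0],"fingers":0},{"xyz":[-0.5,-0.7,1],"dr":[0,0,0],"fingers":0},{"xyz":[-0.5,-0.7,1],"dr":[0,0,0],"fingers":0},{"xyz":[-0.5,-0.7,1],"dr":[0,0,0],"fingers":0},{"xyz":[-0.5,-1,0.5],"dr":[0,0,0],"fingers":0},{"xyz":[-0.5,-1,0.5],"dr":[0,0,0],"fingers":0},{"xyz":[-0.5,-1,0],"dr":[0,0,0],"fingers":0},{"xyz":[-0.5,-1,0],"dr":[0,0,0],"fingers":0}]'; python3 - <<'E'
from h import *
t=bot.get_image("top"); s=bot.get_image("scene"); cv2.imwrite("pics/t3f.png",t); cv2.imwrite("pics/s3f.png",s)
crop(t,60,80,260,230,4,"pics/t3.png")
crop(s,220,100,440,360,2.3,"pics/s3.png")
E
```

```text
clock: 12.55
tcp_pos: [0.4554, -0.1102, 0.2526]
tcp_rot: [179.2, 0.6, 81.1]
ft_force: [-0.3, -0.3, 0.4]
gripper_width: 0.0854
```

View pics/t3.png

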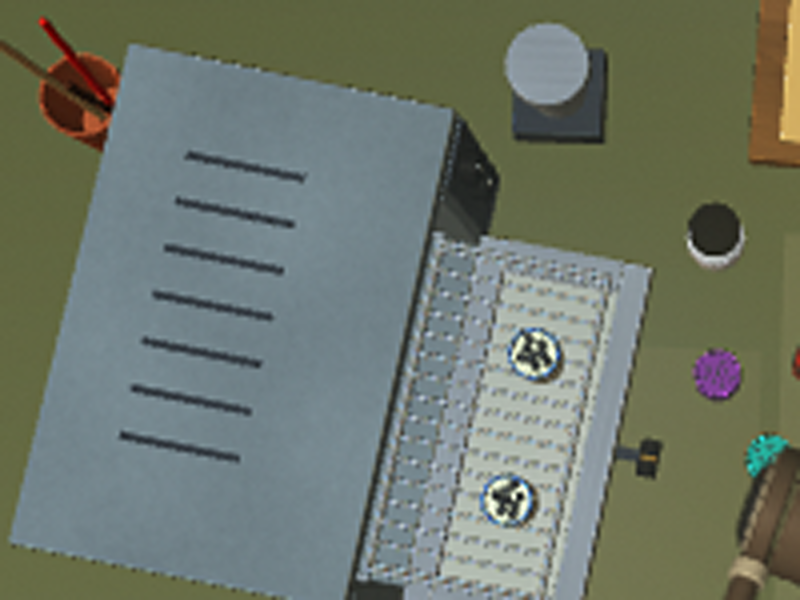

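View pics/s3.png

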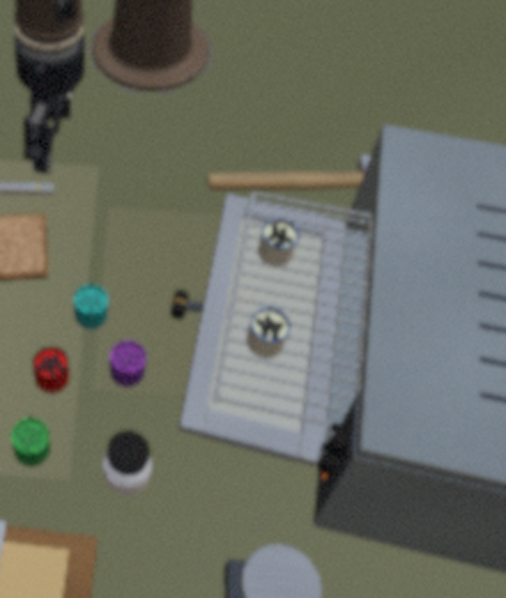

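The door is fully down and the rack is out, carrying two white cups at top crop (535,354) and (508,499). The scene crop agrees, at (270,326) and (279,236). Now I'll locate everything.

```bash
python3 - <<'E'
from h import *
f=lambda u,v:(60+(u+.5)/4-.5,80+(v+.5)/4-.5)
g=lambda u,v:(220+(u+.5)/2.3-.5,100+(v+.5)/2.3-.5)
H=np.array([0.5718,0.2529]);c,s=np.cos(np.radians(80.6)),np.sin(np.radians(80.6))
X=np.array([c,s]);Y=np.array([-s,c])
for a,b in(((535,354),(271,322)),((508,499),(279,233))):
    p=ray("top",f(*a),0.145);q=ray("scene",g(*b),0.145); print(np.round(p,3),np.round(q,3),"oven",np.round([(p[:2]-H)@X,(p[:2]-H)@Y],3))
for n in(-0.0985,-0.033,0.033,0.0985):
    print("slot",n,np.round(H-0.085*X+n*Y,4))
t=cv2.imread("pics/t3f.png"); sc=cv2.imread("pics/s3f.png")
for n,im in(("top",t),("scene",sc)):
    for b in blobs(redmask(im)):
        p=ray(n,b[:2],0.04)
        if -.45<p[1]<-.05 and p[0]>.4: print(n,np.round(b[:3],1),np.round(p,3))
by=np.array([-.987,.13]) 
bd=np.array([0.4458,-0.24])
E
```

```text
[0.621 0.153 0.145] [0.614 0.157 0.145] oven [-0.091 -0.065]
[0.489 0.171 0.145] [0.484 0.173 0.145] oven [-0.094  0.068]
slot -0.0985 [0.6551 0.153 ]
slot -0.033 [0.5905 0.1637]
slot 0.033 [0.5254 0.1744]
slot 0.0985 [0.4607 0.1851]
top [338.8 194.3   4.8] [ 0.551 -0.404  0.04 ]
top [316.3 185.2   4.8] [ 0.584 -0.314  0.04 ]
top [290.9 185.1   5.1] [ 0.582 -0.214  0.04 ]
top [264.  169.6   5.2] [ 0.639 -0.107  0.04 ]
scene [242.  260.3   8.8] [ 0.642 -0.103  0.04 ]
scene [209.  240.8   8.8] [ 0.585 -0.209  0.04 ]
scene [176.7 239.5   8.7] [ 0.588 -0.307  0.04 ]
scene [150.5 228.5   8.7] [ 0.555 -0.396  0.04 ]
```

Jaws stay along the oven's y. I'll go to white A at (0.618,0.155).

```bash
python3 -m jog '[{"xyz":[0.6,0.9,0],"dr":[0,0.1,0],"fingers":0.1},{"xyz":[0.6,0.9,0],"dr":[0,0,0],"fingers":0.1},{"xyz":[0.6,0.95,0],"dr":[0,0,0],"fingers":0.1},{"xyz":[0.6,0.95,0],"dr":[0,0,0],"fingers":0.1},{"xyz":[0.6,0.95,0],"dr":[0,0,0],"fingers":0.1},{"xyz":[0.6,0.95,0],"dr":[0,0,0],"fingers":0.1},{"xyz":[0.6,0.95,0],"dr":[0,0,0],"fingers":0.1},{"xyz":[0.6,0.95,0],"dr":[0,0,0],"fingers":0.1},{"xyz":[0.6,0.95,0],"dr":[0,0,0],"fingers":0.1},{"xyz":[0.6,0.95,0],"dr":[0,0,0],"fingers":0.1}]' 22
```

```text
clock: 13.48
tcp_pos: [0.5768, 0.088, 0.2596]
tcp_rot: [179.5, 0.5, 80.4]
ft_force: [0.8, -0.4, 0.2]
gripper_width: 0.077
```

```bash
python3 -m jog '[{"xyz":[0.6,0.9,0],"dr":[0,0,0],"fingers":0.1},{"xyz":[0.6,0.9,0],"dr":[0,0,0],"fingers":0.1},{"xyz":[0.4,0.7,-0.5],"dr":[0,0,0],"fingers":0.1},{"xyz":[0.2,0.3,-0.5],"dr":[0,0,0],"fingers":0.1},{"xyz":[0.1,0.1,-0.5],"dr":[0,0,0],"fingers":0.1},{"xyz":[0,0,0],"dr":[0,0,0],"fingers":0.1},{"xyz":[0,0,0],"dr":[0,0,0],"fingers":0.1}]'
```

```text
clock: 14.07
tcp_pos: [0.6163, 0.1589, 0.2302]
tcp_rot: [179.4, 0.3, 80.8]
ft_force: [0.9, -0.0, 0.1]
gripper_width: 0.0771
```

```bash
python3 -m jog '[{"xyz":[0.05,-0.1,-0.7],"dr":[0,0.05,0],"fingers":0.1},{"xyz":[0.05,0,-0.8],"dr":[0,0,0],"fingers":0.1},{"xyz":[0,0,-0.8],"dr":[0,0,0],"fingers":0.1},{"xyz":[0,0,-0.5],"dr":[0,0,0],"fingers":0.1},{"xyz":[0,0,0],"dr":[0,0,0],"fingers":0.1}]'
```

```text
clock: 14.48
tcp_pos: [0.6171, 0.1522, 0.1713]
tcp_rot: [179.7, 0.4, 80.6]
ft_force: [-0.1, 0.1, -0.8]
gripper_width: 0.0774
```

```bash
python3 -m jog '[{"xyz":[0.03,0.12,-0.6],"dr":[0,0,0],"fingers":0.1},{"xyz":[0,0.05,-0.8],"dr":[0,0,0],"fingers":0.1},{"xyz":[0,0.05,-0.7],"dr":[0,0,0],"fingers":0.1},{"xyz":[0,0,-0.3],"dr":[0,0,0],"fingers":0.1},{"xyz":[0,0,0],"dr":[0,0,0],"fingers":0.1},{"xyz":[0,0,0],"dr":[0,0,0],"fingers":0.1}]'; python3 - <<'E'
from h import *
crop(bot.get_image("top"),120,110,240,200,5,"pics/t4.png")
crop(bot.get_image("scene"),280,160,400,250,5,"pics/s4.png")
E
```

```text
clock: 14.98
tcp_pos: [0.6186, 0.1547, 0.1212]
tcp_rot: [179.6, 0.4, 80.4]
ft_force: [0.1, -0.1, 0.5]
gripper_width: 0.077
```

View pics/s4.png

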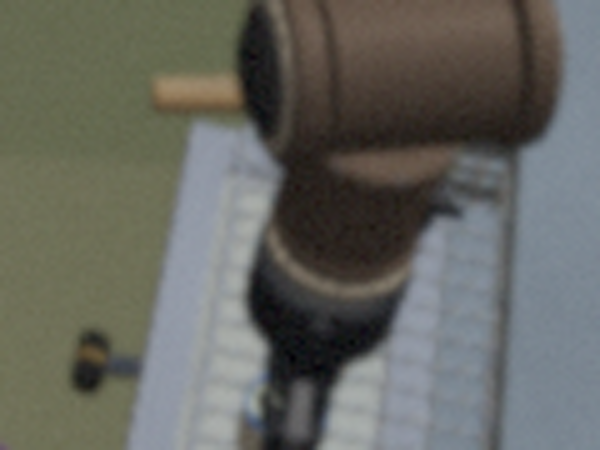

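```bash
python3 -m jog '[{"xyz":[0,0,0],"dr":[0,0,0],"fingers":0.3},{"xyz":[0,0,0],"dr":[0,0,0],"fingers":0.5},{"xyz":[0,0,0],"dr":[0,0,0],"fingers":0.7},{"xyz":[0,0,0],"dr":[0,0,0],"fingers":1},{"xyz":[0,0,0],"dr":[0,0,0],"fingers":1},{"xyz":[0,0,0],"dr":[0,0,0],"fingers":1},{"xyz":[0,0,0],"dr":[0,0,0],"fingers":1}]' 22
```

```text
clock: 15.67
tcp_pos: [0.6216, 0.1554, 0.1261]
tcp_rot: [179.2, 0.2, 80.4]
ft_force: [0.1, -0.9, -0.4]
gripper_width: 0.0452
```

```bash
python3 -m jog '[{"xyz":[0,0,0.3],"dr":[0,0,0],"fingers":1},{"xyz":[0,0,0.6],"dr":[0,0,0],"fingers":1},{"xyz":[0,0,0.9],"dr":[0,0,0],"fingers":1},{"xyz":[0,-0.2,0.8],"dr":[0,0.1,0],"fingers":1},{"xyz":[-0.2,-0.5,0.4],"dr":[0,0,0],"fingers":1},{"xyz":[-0.4,-0.7,0],"dr":[0,0,0],"fingers":1},{"xyz":[-0.45,-0.8,0],"dr":[0,0,0],"fingers":1},{"xyz":[-0.45,-0.8,0],"dr":[0,0,0],"fingers":1},{"xyz":[-0.45,-0.8,0],"dr":[0,0,0],"fingers":1},{"xyz":[-0.45,-0.8,0],"dr":[0,0,0],"fingers":1}]'
```

```text
clock: 16.5
tcp_pos: [0.5693, 0.0588, 0.1919]
tcp_rot: [179.6, 0.3, 80.7]
ft_force: [0.0, -0.3, 0.1]
gripper_width: 0.0456
```

```bash
python3 -m jog '[{"xyz":[-0.45,-0.8,0],"dr":[0,0,0],"fingers":1},{"xyz":[-0.45,-0.8,0],"dr":[0,0,0],"fingers":1},{"xyz":[-0.45,-0.8,0],"dr":[0,0,0],"fingers":1},{"xyz":[-0.45,-0.8,0],"dr":[0,0,0],"fingers":1},{"xyz":[-0.45,-0.8,0],"dr":[0,0,0],"fingers":1},{"xyz":[-0.45,-0.8,0],"dr":[0,0,0],"fingers":1},{"xyz":[-0.45,-0.8,0],"dr":[0,0,0],"fingers":1},{"xyz":[-0.45,-0.8,0],"dr":[0,0,0],"fingers":1},{"xyz":[-0.45,-0.8,0],"dr":[0,0,0],"fingers":1},{"xyz":[-0.45,-0.8,0],"dr":[0,0,0],"fingers":1}]'
```

```text
clock: 17.33
tcp_pos: [0.4583, -0.1164, 0.1876]
tcp_rot: [-179.8, 0.6, 80.4]
ft_force: [-0.4, -0.1, -0.1]
gripper_width: 0.0453
```

```bash
python3 -m jog '[{"xyz":[-0.2,-0.8,0],"dr":[0,0,0],"fingers":1},{"xyz":[-0.2,-0.8,0],"dr":[0,0,0],"fingers":1},{"xyz":[-0.2,-0.8,0],"dr":[0,0,0],"fingers":1},{"xyz":[-0.1,-0.6,-0.4],"dr":[0,0,0],"fingers":1},{"xyz":[-0.1,-0.3,-0.6],"dr":[0,0,0],"fingers":1},{"xyz":[0,0,-0.8],"dr":[0,0,0],"fingers":1},{"xyz":[0,0,-0.8],"dr":[0,0,0],"fingers":1},{"xyz":[0,0,-0.8],"dr":[0,0,0],"fingers":1},{"xyz":[0,0,-0.4],"dr":[0,0,0],"fingers":1},{"xyz":[0,0,-0.2],"dr":[0,0,0],"fingers":1}]'
```

```text
clock: 18.17
tcp_pos: [0.4241, -0.193, 0.1038]
tcp_rot: [-179.7, 0.9, 79.7]
ft_force: [0.5, -0.3, 0.1]
gripper_width: 0.0454
```

```bash
python3 -m jog '[{"xyz":[0.4,0.1,-0.5],"dr":[0.1,0,0],"fingers":1},{"xyz":[0.2,0.05,-0.8],"dr":[0,0,0],"fingers":1},{"xyz":[0.1,0,-0.8],"dr":[0,0,0],"fingers":1},{"xyz":[0,0,-0.6],"dr":[0,0,0],"fingers":1},{"xyz":[0,0,-0.2],"dr":[0,0,0],"fingers":1},{"xyz":[0,0,0],"dr":[0,0,0],"fingers":1}]'
```

```text
clock: 18.67
tcp_pos: [0.4363, -0.191, 0.0451]
tcp_rot: [-179.6, 0.3, 79.6]
ft_force: [0.3, -0.2, -0.6]
gripper_width: 0.0455
```

```bash
python3 -m jog '[{"xyz":[0.05,0,-0.2],"dr":[0,-0.05,0],"fingers":1},{"xyz":[0,0,-0.1],"dr":[0,0,0],"fingers":1},{"xyz":[0,0,-0.05],"dr":[0,0,0],"fingers":1},{"xyz":[0,0,-0.05],"dr":[0,0,0],"fingers":1},{"xyz":[0,0,0],"dr":[0,0,0],"fingers":1}]'
```

```text
clock: 19.08
tcp_pos: [0.4387, -0.1922, 0.0392]
tcp_rot: [179.8, 0.4, 79.6]
ft_force: [-0.3, -0.0, -0.8]
gripper_width: 0.0453
```

```bash
python3 -m jog '[{"xyz":[0,0,-0.05],"dr":[0,0,0],"fingers":1},{"xyz":[0,0,-0.05],"dr":[0,0,0],"fingers":1}]'
```

```text
clock: 19.25
tcp_pos: [0.4395, -0.1926, 0.038]
tcp_rot: [179.7, 0.4, 79.6]
ft_force: [0.4, -0.1, -1.1]
gripper_width: 0.0453
```

```bash
python3 -m jog '[{"xyz":[0,0,-0.08],"dr":[0,0,0],"fingers":1},{"xyz":[0,0,-0.05],"dr":[0,0,0],"fingers":1}]'
```

```text
clock: 19.42
tcp_pos: [0.4398, -0.1928, 0.0363]
tcp_rot: [179.7, 0.4, 79.7]
ft_force: [-3.6, 1.2, 13.8]
gripper_width: 0.0456
```

Contact at 0.0363. I'll release and lift.

```bash
python3 -m jog '[{"xyz":[0,0,0.05],"dr":[0,0,0],"fingers":0.7},{"xyz":[0,0,0],"dr":[0,0,0],"fingers":0.3},{"xyz":[0,0,0],"dr":[0,0,0],"fingers":0.2},{"xyz":[0,0,0],"dr":[0,0,0],"fingers":0.15},{"xyz":[0,0,0.3],"dr":[0,0,0],"fingers":0.15},{"xyz":[0,0,0.8],"dr":[0,0,0],"fingers":0.1},{"xyz":[0,0,1],"dr":[0,0,0],"fingers":0.1},{"xyz":[0,0,1],"dr":[0,0,0],"fingers":0.1},{"xyz":[0,0.2,1],"dr":[0,0,0],"fingers":0.1},{"xyz":[0,0.5,1],"dr":[0,0,0],"fingers":0.1}]'; python3 - <<'E'
from h import *
t=bot.get_image("top");cv2.imwrite("pics/t5f.png",t);crop(t,130,120,380,280,3.2,"pics/t5.png")
E
```

```text
clock: 20.25
tcp_pos: [0.4353, -0.1772, 0.1394]
tcp_rot: [-179.7, 0.2, 79.6]
ft_force: [0.4, 0.3, -0.0]
gripper_width: 0.0767
```

View pics/t5.png

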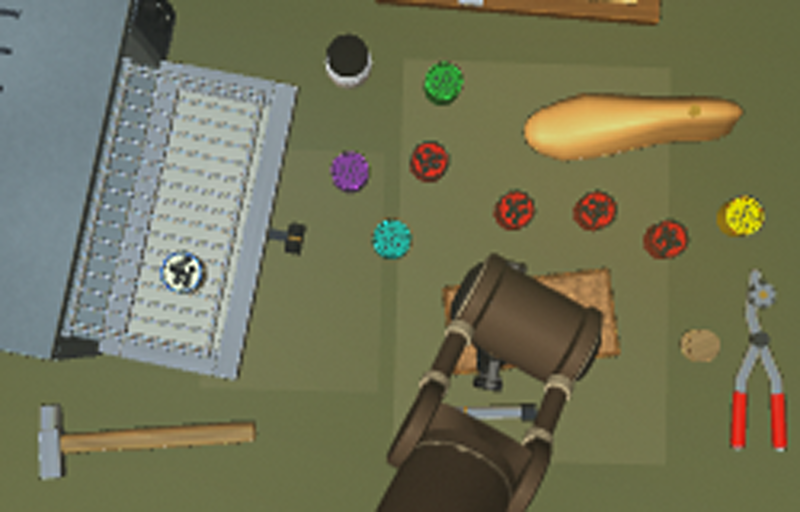

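```bash
python3 -m jog '[{"xyz":[0.1,0.7,1],"dr":[0,0,0],"fingers":0.1},{"xyz":[0.15,0.95,1],"dr":[0,0,0],"fingers":0.1},{"xyz":[0.15,0.95,1],"dr":[0,0,0.1],"fingers":0.1},{"xyz":[0.15,0.95,0.6],"dr":[0,0,0],"fingers":0.1},{"xyz":[0.15,0.95,0],"dr":[0,0,0],"fingers":0.1},{"xyz":[0.15,0.95,0],"dr":[0,0,0],"fingers":0.1},{"xyz":[0.15,0.95,0],"dr":[0,0,0],"fingers":0.1},{"xyz":[0.15,0.95,0],"dr":[0,0,0],"fingers":0.1},{"xyz":[0.15,0.95,0],"dr":[0,0,0],"fingers":0.1},{"xyz":[0.15,0.95,0],"dr":[0,0,0],"fingers":0.1}]'
```

```text
clock: 21.13
tcp_pos: [0.4686, 0.0134, 0.2246]
tcp_rot: [179.3, 0.4, 79.9]
ft_force: [-0.5, 0.0, 1.0]
gripper_width: 0.077
```

```bash
python3 -m jog '[{"xyz":[0.13,0.95,0],"dr":[0,0.1,0],"fingers":0.1},{"xyz":[0.13,0.95,0],"dr":[0,0,0],"fingers":0.1},{"xyz":[0.13,0.95,0],"dr":[0,0,0],"fingers":0.1},{"xyz":[0.13,0.95,0],"dr":[0,0,0],"fingers":0.1},{"xyz":[0.13,0.95,0],"dr":[0,0,0],"fingers":0.1},{"xyz":[0.13,0.95,0],"dr":[0,0,0],"fingers":0.1},{"xyz":[0.1,0.8,-0.2],"dr":[0,0,0],"fingers":0.1},{"xyz":[0,0.4,-0.4],"dr":[0,0,0],"fingers":0.1},{"xyz":[0,0.1,-0.4],"dr":[0,0,0],"fingers":0.1},{"xyz":[0,0,0],"dr":[0,0,0],"fingers":0.1}]'
```

```text
clock: 21.97
tcp_pos: [0.4853, 0.1636, 0.2033]
tcp_rot: [179.8, 0.4, 80.3]
ft_force: [-0.5, -0.1, -0.4]
gripper_width: 0.077
```

```bash
python3 -m jog '[{"xyz":[0.15,0.35,-0.3],"dr":[0,0,0],"fingers":0.1},{"xyz":[0.05,0.15,-0.6],"dr":[0,0,0],"fingers":0.1},{"xyz":[0,0.05,-0.8],"dr":[0,0,0],"fingers":0.1},{"xyz":[0,0,-0.8],"dr":[0,0,0],"fingers":0.1},{"xyz":[0,0,-0.6],"dr":[0,0,0],"fingers":0.1},{"xyz":[0,0,-0.3],"dr":[0,0,0],"fingers":0.1},{"xyz":[0,0,0],"dr":[0,0,0],"fingers":0.1}]'
```

```text
clock: 22.55
tcp_pos: [0.4888, 0.1715, 0.1278]
tcp_rot: [179.9, 0.6, 80.0]
ft_force: [-0.6, -0.2, 1.5]
gripper_width: 0.0767
```

```bash
python3 -m jog '[{"xyz":[0,0,-0.3],"dr":[0,0,0],"fingers":0.2},{"xyz":[0,0,-0.05],"dr":[0,0,0],"fingers":0.3},{"xyz":[0,0,0],"dr":[0,0,0],"fingers":0.5},{"xyz":[0,0,0],"dr":[0,0,0],"fingers":0.7},{"xyz":[0,0,0],"dr":[0,0,0],"fingers":1},{"xyz":[0,0,0],"dr":[0,0,0],"fingers":1},{"xyz":[0,0,0],"dr":[0,0,0],"fingers":1},{"xyz":[0,0,0],"dr":[0,0,0],"fingers":1}]' 22
```

```text
clock: 23.22
tcp_pos: [0.4905, 0.171, 0.1219]
tcp_rot: [179.7, 0.5, 80.0]
ft_force: [-0.2, 0.4, -0.5]
gripper_width: 0.0456
```

```bash
python3 -m jog '[{"xyz":[0,0,0.3],"dr":[0,0,0],"fingers":1},{"xyz":[0,0,0.6],"dr":[0,0,0],"fingers":1},{"xyz":[0,0,0.9],"dr":[0,0,0],"fingers":1},{"xyz":[0,-0.2,0.8],"dr":[0,0,0],"fingers":1},{"xyz":[0,-0.5,0.4],"dr":[0,0,0],"fingers":1},{"xyz":[-0.05,-0.7,0],"dr":[0,0,0],"fingers":1},{"xyz":[-0.05,-0.9,0],"dr":[0,0,0],"fingers":1},{"xyz":[-0.05,-0.9,0],"dr":[0,0,0],"fingers":1},{"xyz":[-0.05,-0.9,0],"dr":[0,0,0],"fingers":1},{"xyz":[-0.05,-0.9,0],"dr":[0,0,0],"fingers":1}]' && python3 -m jog '[{"xyz":[-0.05,-0.9,0],"dr":[0,0,0],"fingers":1},{"xyz":[-0.05,-0.9,0],"dr":[0,0,0],"fingers":1},{"xyz":[-0.05,-0.9,0],"dr":[0,0,0],"fingers":1},{"xyz":[-0.05,-0.9,0],"dr":[0,0,0],"fingers":1},{"xyz":[-0.05,-0.9,0],"dr":[0,0,0],"fingers":1},{"xyz":[-0.05,-0.9,0],"dr":[0,0,0],"fingers":1},{"xyz":[-0.05,-0.9,0],"dr":[0,0,0],"fingers":1},{"xyz":[-0.05,-0.9,0],"dr":[0,0,0],"fingers":1},{"xyz":[-0.05,-0.9,0],"dr":[0,0,0],"fingers":1},{"xyz":[-0.05,-0.9,0],"dr":[0,0,0],"fingers":1}]'
```

```text
clock: 24.05
tcp_pos: [0.4854, 0.0684, 0.1886]
tcp_rot: [179.4, 0.4, 80.4]
ft_force: [1.1, 1.2, -0.3]
gripper_width: 0.0453
clock: 24.88
tcp_pos: [0.4712, -0.1258, 0.191]
tcp_rot: [179.3, 0.6, 80.3]
ft_force: [0.4, -0.1, -0.8]
gripper_width: 0.0457
```

```bash
python3 -m jog '[{"xyz":[-0.05,-0.9,0],"dr":[0,0.1,0],"fingers":1},{"xyz":[-0.05,-0.9,0],"dr":[0,0,0],"fingers":1},{"xyz":[-0.05,-0.9,0],"dr":[0,0,0],"fingers":1},{"xyz":[-0.05,-0.9,0],"dr":[0,0,0],"fingers":1},{"xyz":[-0.05,-0.9,0],"dr":[0,0,0],"fingers":1},{"xyz":[-0.05,-0.9,0],"dr":[0,0,0],"fingers":1},{"xyz":[-0.05,-0.9,-0.2],"dr":[0,0,0],"fingers":1},{"xyz":[-0.05,-0.6,-0.4],"dr":[0,0,0],"fingers":1},{"xyz":[0,-0.2,-0.6],"dr":[0,0,0],"fingers":1},{"xyz":[0,0,-0.6],"dr":[0,0,0],"fingers":1}]'
```

```text
clock: 25.72
tcp_pos: [0.4597, -0.2843, 0.1581]
tcp_rot: [179.5, 1.1, 79.9]
ft_force: [0.0, 0.3, -2.1]
gripper_width: 0.0454
```

```bash
python3 -m jog '[{"xyz":[-0.2,-0.15,-0.8],"dr":[0.15,0,0],"fingers":1},{"xyz":[0,0,-0.9],"dr":[0,0.05,0],"fingers":1},{"xyz":[0,0,-0.9],"dr":[0,0,0],"fingers":1},{"xyz":[0,0,-0.9],"dr":[0,0,0],"fingers":1},{"xyz":[0,0,-0.9],"dr":[0,0,0],"fingers":1},{"xyz":[0,0,-0.6],"dr":[0,0,0],"fingers":1},{"xyz":[0,0,-0.3],"dr":[0,0,0],"fingers":1},{"xyz":[0,0,0],"dr":[0,0,0],"fingers":1}]'
```

```text
clock: 26.38
tcp_pos: [0.4485, -0.281, 0.0377]
tcp_rot: [-179.4, -0.3, 79.9]
ft_force: [-0.4, 0.1, -0.7]
gripper_width: 0.0453
```

```bash
python3 -m jog '[{"xyz":[0,-0.1,-0.1],"dr":[-0.05,-0.1,0],"fingers":1},{"xyz":[0,0,-0.08],"dr":[0,0,0],"fingers":1},{"xyz":[0,0,-0.05],"dr":[0,0,0],"fingers":1}]'
```

```text
clock: 26.63
tcp_pos: [0.4485, -0.2825, 0.0328]
tcp_rot: [180.0, -0.1, 79.9]
ft_force: [0.2, -0.5, -0.8]
gripper_width: 0.0452
```

```bash
python3 -m jog '[{"xyz":[0,0,-0.06],"dr":[0,0,0],"fingers":1},{"xyz":[0,0,-0.03],"dr":[0,0,0],"fingers":1}]'
```

```text
clock: 26.8
tcp_pos: [0.4494, -0.2832, 0.0322]
tcp_rot: [179.8, -0.0, 79.9]
ft_force: [-0.4, 0.1, -0.7]
gripper_width: 0.0457
```

```bash
python3 -m jog '[{"xyz":[0,0,-0.08],"dr":[0,0,0],"fingers":1},{"xyz":[0,0,-0.03],"dr":[0,0,0],"fingers":1}]'
```

```text
clock: 26.97
tcp_pos: [0.4502, -0.2837, 0.0323]
tcp_rot: [179.8, -0.0, 79.9]
ft_force: [0.1, -0.6, -1.0]
gripper_width: 0.0454
```

```bash
python3 -m jog '[{"xyz":[0,0,-0.12],"dr":[0,0,0],"fingers":1},{"xyz":[0,0,-0.1],"dr":[0,0,0],"fingers":1}]'
```

```text
clock: 27.13
tcp_pos: [0.4509, -0.2839, 0.0317]
tcp_rot: [179.8, -0.1, 79.9]
ft_force: [-5.9, 4.3, 16.4]
gripper_width: 0.0452
```

Contact. I'll release, lift, step aside and look.

```bash
python3 -m jog '[{"xyz":[0,0,0.05],"dr":[0,0,0],"fingers":0.7},{"xyz":[0,0,0],"dr":[0,0,0],"fingers":0.3},{"xyz":[0,0,0],"dr":[0,0,0],"fingers":0.2},{"xyz":[0,0,0],"dr":[0,0,0],"fingers":0.1},{"xyz":[0,0,0.3],"dr":[0,0,0],"fingers":0.1},{"xyz":[0,0,0.8],"dr":[0,0,0],"fingers":0.1},{"xyz":[0,0,1],"dr":[0,0,0.5],"fingers":0.1},{"xyz":[0,0,1],"dr":[0,0,1],"fingers":0.1},{"xyz":[0,0.2,1],"dr":[0,0,1],"fingers":0.1},{"xyz":[0,0.5,1],"dr":[0,0,1],"fingers":0.1}]' && python3 -m jog '[{"xyz":[0.2,0.8,0.8],"dr":[0,0,1],"fingers":0.1},{"xyz":[0.2,0.8,0.6],"dr":[0,0,1],"fingers":0.1},{"xyz":[0.2,0.9,0],"dr":[0,0,1],"fingers":0.1},{"xyz":[0.2,0.9,0],"dr":[0,0,1],"fingers":0.1},{"xyz":[0.2,0.9,0],"dr":[0,0,1],"fingers":0.1},{"xyz":[0.2,0.9,0],"dr":[0,0,1],"fingers":0.1},{"xyz":[0.2,0.9,0],"dr":[0,0,1],"fingers":0.1},{"xyz":[0.2,0.9,0],"dr":[0,0,1],"fingers":0.1},{"xyz":[0.2,0.8,0],"dr":[0,0,1],"fingers":0.1},{"xyz":[0.2,0.5,0],"dr":[0,0,1],"fingers":0.1}]'; python3 - <<'E'
from h import *
t=bot.get_image("top");cv2.imwrite("pics/t6f.png",t);crop(t,130,120,380,280,3.2,"pics/t6.png")
s=bot.get_image("scene");cv2.imwrite("pics/s6f.png",s);crop(s,100,150,300,310,3.5,"pics/s6.png")
for n,im in(("top",t),("scene",s)):
    for b in blobs(redmask(im)):
        p=ray(n,b[:2],0.04)
        if -.45<p[1]<-.05 and p[0]>.4: print(n,np.round(b[:3],1),np.round(p,3))
E
```

```text
clock: 27.97
tcp_pos: [0.4484, -0.2693, 0.1353]
tcp_rot: [-179.9, -0.2, 101.6]
ft_force: [0.7, 0.8, -0.2]
gripper_width: 0.0766
clock: 28.8
tcp_pos: [0.493, -0.0995, 0.1746]
tcp_rot: [179.7, 0.7, 164.5]
ft_force: [-0.1, -1.0, -0.8]
gripper_width: 0.0768
top [338.6 194.3   4.9] [ 0.551 -0.403  0.04 ]
top [316.3 185.2   4.8] [ 0.584 -0.314  0.04 ]
top [290.5 185.    5. ] [ 0.582 -0.213  0.04 ]
top [263.9 169.5   5.3] [ 0.64  -0.107  0.04 ]
scene [242.  260.3   8.9] [ 0.642 -0.103  0.04 ]
scene [209.  241.    8.6] [ 0.585 -0.209  0.04 ]
scene [176.7 239.5   8.7] [ 0.588 -0.307  0.04 ]
scene [150.7 228.5   8.7] [ 0.555 -0.395  0.04 ]
```

View pics/t6.png

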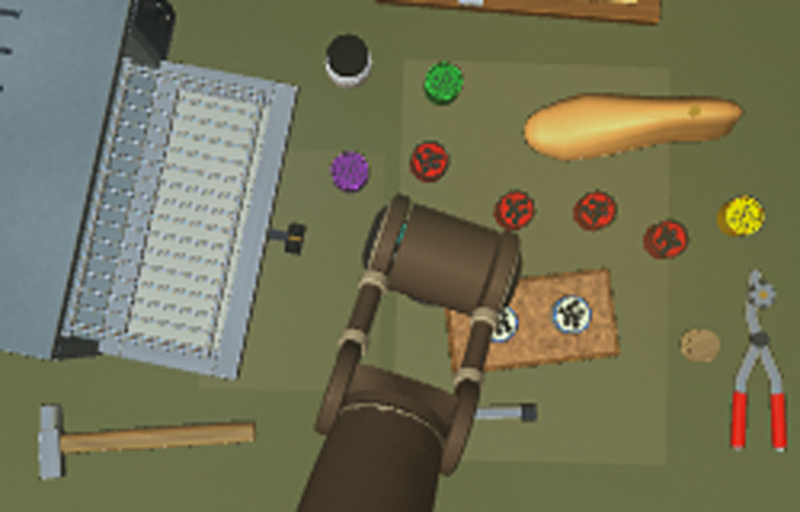

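View pics/s6.png

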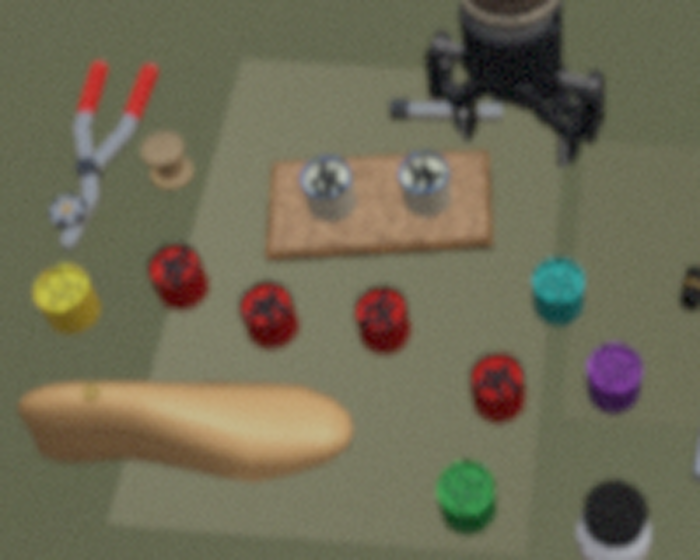

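Both whites stand upright on the board at top crop (500,323) and (572,313). The reds are unmoved. First red R1 at (0.640,-0.106), with jaws turned to about 170°.

```bash
python3 -m jog '[{"xyz":[0.9,-0.3,0],"dr":[0,0,0.4],"fingers":0.2},{"xyz":[0.9,0,0],"dr":[0,0,0.3],"fingers":0.2},{"xyz":[0.9,0,0],"dr":[0,0,0],"fingers":0.2},{"xyz":[0.9,0,0],"dr":[0,0,0],"fingers":0.2},{"xyz":[0.9,0,0],"dr":[0,0,0],"fingers":0.2},{"xyz":[0.9,0,0],"dr":[0,0,0],"fingers":0.2},{"xyz":[0.8,0,0],"dr":[0,0,0],"fingers":0.2},{"xyz":[0.4,0,-0.3],"dr":[0,0,0],"fingers":0.2},{"xyz":[0.1,0,-0.3],"dr":[0,0,0],"fingers":0.2},{"xyz":[0,0,0],"dr":[0,0,0],"fingers":0.2}]' 22
```

```text
clock: 29.73
tcp_pos: [0.6293, -0.1133, 0.1607]
tcp_rot: [180.0, 0.5, 166.8]
ft_force: [-0.4, 0.7, -0.6]
gripper_width: 0.0685
```

```bash
python3 -m jog '[{"xyz":[0.4,0.3,-0.3],"dr":[0,0,0.4],"fingers":0.2},{"xyz":[0.2,0.1,-0.7],"dr":[0,0,0.2],"fingers":0.2},{"xyz":[0,0,-0.8],"dr":[0,0,0],"fingers":0.2},{"xyz":[0,0,-0.8],"dr":[0,0,0],"fingers":0.2},{"xyz":[0,0,-0.7],"dr":[0,0,0],"fingers":0.2},{"xyz":[0,0,-0.4],"dr":[0,0,0],"fingers":0.2},{"xyz":[0,0,0],"dr":[0,0,0],"fingers":0.2}]'
```

```text
clock: 30.32
tcp_pos: [0.6332, -0.1064, 0.0784]
tcp_rot: [-179.9, -0.1, 170.2]
ft_force: [-0.7, 0.1, -1.1]
gripper_width: 0.0681
```

```bash
python3 -m jog '[{"xyz":[0.35,0,-0.1],"dr":[0,0,0],"fingers":0.2},{"xyz":[0.15,0,-0.6],"dr":[0,0,0],"fingers":0.2},{"xyz":[0.05,0,-0.8],"dr":[0,0,0],"fingers":0.2},{"xyz":[0,0,-0.7],"dr":[0,0,0],"fingers":0.2},{"xyz":[0,0,-0.3],"dr":[0,0,0],"fingers":0.2},{"xyz":[0,0,0],"dr":[0,0,0],"fingers":0.2}]'
```

```text
clock: 30.82
tcp_pos: [0.6468, -0.1073, 0.0263]
tcp_rot: [-179.9, 0.1, 170.2]
ft_force: [-0.4, -0.7, -0.8]
gripper_width: 0.0684
```

```bash
python3 -m jog '[{"xyz":[-0.2,0,-0.05],"dr":[0,0,0],"fingers":0.2},{"xyz":[-0.1,0,0],"dr":[0,0,0],"fingers":0.2},{"xyz":[0,0,0],"dr":[0,0,0],"fingers":0.2}]'; python3 - <<'E'
from h import *
s=bot.get_image("scene");crop(s,200,210,290,290,6,"pics/s7.png")
E
```

```text
clock: 31.07
tcp_pos: [0.6405, -0.1073, 0.0252]
tcp_rot: [-179.9, 0.1, 170.2]
ft_force: [0.2, -0.4, 0.5]
gripper_width: 0.0685
```

View pics/s7.png

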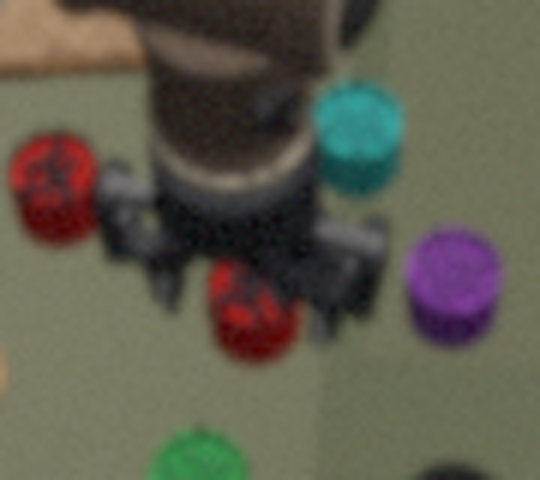

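The red cup is between the fingers at crop (255,310), and the turquoise and purple cups are clear of them. Closing.

```bash
python3 -m jog '[{"xyz":[0,0,0],"dr":[0,0,0],"fingers":0.3},{"xyz":[0,0,0],"dr":[0,0,0],"fingers":0.5},{"xyz":[0,0,0],"dr":[0,0,0],"fingers":0.7},{"xyz":[0,0,0],"dr":[0,0,0],"fingers":1},{"xyz":[0,0,0],"dr":[0,0,0],"fingers":1},{"xyz":[0,0,0],"dr":[0,0,0],"fingers":1},{"xyz":[0,0,0],"dr":[0,0,0],"fingers":1}]' 22
```

```text
clock: 31.7
tcp_pos: [0.6424, -0.1077, 0.0282]
tcp_rot: [-179.9, 0.4, 170.2]
ft_force: [0.7, -0.3, -0.6]
gripper_width: 0.0452
```

```bash
python3 -m jog '[{"xyz":[0,0,0.3],"dr":[0,0,0],"fingers":1},{"xyz":[0,0,0.7],"dr":[0,0,0],"fingers":1},{"xyz":[0,0,0.9],"dr":[0,0,0],"fingers":1},{"xyz":[0,0,0.9],"dr":[0,0,0],"fingers":1},{"xyz":[0,0,0.9],"dr":[0,0,0],"fingers":1},{"xyz":[0,0.1,0.9],"dr":[0,0,0],"fingers":1},{"xyz":[0.05,0.4,0.9],"dr":[0,0,0],"fingers":1},{"xyz":[0.05,0.6,0.9],"dr":[0,0,0],"fingers":1},{"xyz":[0.05,0.8,0.9],"dr":[0,0,0],"fingers":1},{"xyz":[0.05,0.8,0.7],"dr":[0,0,0],"fingers":1}]' && python3 -m jog '[{"xyz":[0.05,0.8,0.2],"dr":[0,0,0],"fingers":1},{"xyz":[0.05,0.8,0],"dr":[0,0,0],"fingers":1},{"xyz":[0.05,0.8,0],"dr":[0,0,0],"fingers":1},{"xyz":[0.05,0.8,0],"dr":[0,0,0],"fingers":1},{"xyz":[0.05,0.8,0],"dr":[0,0,0],"fingers":1},{"xyz":[0.05,0.8,0],"dr":[0,0,0],"fingers":1},{"xyz":[0.05,0.8,0],"dr":[0,0,0],"fingers":1}]'
```

```text
clock: 32.53
tcp_pos: [0.6421, -0.0549, 0.1995]
tcp_rot: [-179.8, 0.1, 169.9]
ft_force: [0.4, 0.0, -0.8]
gripper_width: 0.0454
clock: 33.12
tcp_pos: [0.6539, 0.0616, 0.2228]
tcp_rot: [-180.0, 1.4, 169.8]
ft_force: [-0.7, -0.2, -0.6]
gripper_width: 0.0452
```

```bash
python3 -m jog '[{"xyz":[0,0.8,0],"dr":[0.04,0.2,0],"fingers":1},{"xyz":[0,0.8,0],"dr":[0,0.05,0],"fingers":1},{"xyz":[0,0.8,0],"dr":[0,0,0],"fingers":1},{"xyz":[0,0.8,-0.2],"dr":[0,0,0],"fingers":1},{"xyz":[0,0.6,-0.4],"dr":[0,0,0],"fingers":1},{"xyz":[0,0.3,-0.5],"dr":[0,0,0],"fingers":1},{"xyz":[0,0.1,-0.5],"dr":[0,0,0],"fingers":1},{"xyz":[0,0,-0.5],"dr":[0,0,0],"fingers":1},{"xyz":[0,0,-0.3],"dr":[0,0,0],"fingers":1},{"xyz":[0,0,0],"dr":[0,0,0],"fingers":1}]'
```

```text
clock: 33.95
tcp_pos: [0.6534, 0.1524, 0.1805]
tcp_rot: [179.9, 0.3, 170.0]
ft_force: [0.6, 0.0, -1.1]
gripper_width: 0.0453
```

Right over slot 1, so I'll lower to about 0.13.

```bash
python3 -m jog '[{"xyz":[0,0.1,-0.5],"dr":[0,0,0],"fingers":1},{"xyz":[0.05,0.05,-0.7],"dr":[0,0,0],"fingers":1},{"xyz":[0,0,-0.7],"dr":[0,0,0],"fingers":1},{"xyz":[0,0,-0.3],"dr":[0,0,0],"fingers":1},{"xyz":[0,0,-0.1],"dr":[0,0,0],"fingers":1},{"xyz":[0,0,0],"dr":[0,0,0],"fingers":1}]'
```

```text
clock: 34.45
tcp_pos: [0.6537, 0.1521, 0.1276]
tcp_rot: [-179.9, 0.1, 169.8]
ft_force: [0.7, -0.3, -0.7]
gripper_width: 0.0455
```

```bash
python3 -m jog '[{"xyz":[0,0,-0.1],"dr":[0,0,0],"fingers":1},{"xyz":[0,0,-0.08],"dr":[0,0,0],"fingers":1}]'
```

```text
clock: 34.62
tcp_pos: [0.6545, 0.1521, 0.127]
tcp_rot: [-180.0, 0.1, 169.8]
ft_force: [-2.7, -0.4, 3.9]
gripper_width: 0.0456
```

```bash
python3 -m jog '[{"xyz":[0,0,0],"dr":[0,0,0],"fingers":0.7},{"xyz":[0,0,0],"dr":[0,0,0],"fingers":0.3},{"xyz":[0,0,0],"dr":[0,0,0],"fingers":0.25},{"xyz":[0,0,0],"dr":[0,0,0],"fingers":0.25},{"xyz":[0,0,0.3],"dr":[0,0,0],"fingers":0.25},{"xyz":[0,0,0.8],"dr":[0,0,0],"fingers":0.2},{"xyz":[0,0,1],"dr":[0,0,0],"fingers":0.2},{"xyz":[0,0,1],"dr":[0,0,0],"fingers":0.2},{"xyz":[0,-0.2,0.7],"dr":[0,0,0],"fingers":0.2},{"xyz":[-0.1,-0.6,0.2],"dr":[0,0,0],"fingers":0.2}]' && python3 -m jog '[{"xyz":[-0.2,-1,0],"dr":[0,0,0],"fingers":0.2},{"xyz":[-0.2,-1,0],"dr":[0,0,0],"fingers":0.2},{"xyz":[-0.2,-1,0],"dr":[0,0,0],"fingers":0.2},{"xyz":[-0.2,-1,0],"dr":[0,0,0],"fingers":0.2},{"xyz":[-0.2,-1,0],"dr":[0,0,0],"fingers":0.2},{"xyz":[-0.2,-1,0],"dr":[0,0,0],"fingers":0.2},{"xyz":[-0.2,-1,0],"dr":[0,0,0],"fingers":0.2},{"xyz":[-0.2,-1,0],"dr":[0,0,0],"fingers":0.2},{"xyz":[-0.2,-1,0],"dr":[0,0,0],"fingers":0.2},{"xyz":[-0.2,-1,0],"dr":[0,0,0],"fingers":0.2}]'; python3 - <<'E'
from h import *
t=bot.get_image("top");crop(t,130,110,380,280,3.2,"pics/t8.png")
for b in blobs(redmask(t)):
    p=ray("top",b[:2],0.04)
    if -.45<p[1] and p[0]>.4: print(np.round(b[:3],1),np.round(p,3))
E
```

```text
clock: 35.45
tcp_pos: [0.6529, 0.1375, 0.2117]
tcp_rot: [180.0, 0.2, 169.9]
ft_force: [0.3, -0.8, 0.3]
gripper_width: 0.0681
clock: 36.28
tcp_pos: [0.6084, -0.0748, 0.2134]
tcp_rot: [-180.0, 0.4, 170.1]
ft_force: [0.8, -0.2, -0.3]
gripper_width: 0.068
[338.7 194.3   4.9] [ 0.551 -0.403  0.04 ]
[316.3 185.2   4.8] [ 0.584 -0.314  0.04 ]
[290.9 185.1   5.1] [ 0.582 -0.214  0.04 ]
[194.2 160.7   6.3] [0.666 0.166 0.04 ]
[79.  94.5 13.8] [0.913 0.627 0.04 ]
```

View pics/t8.png

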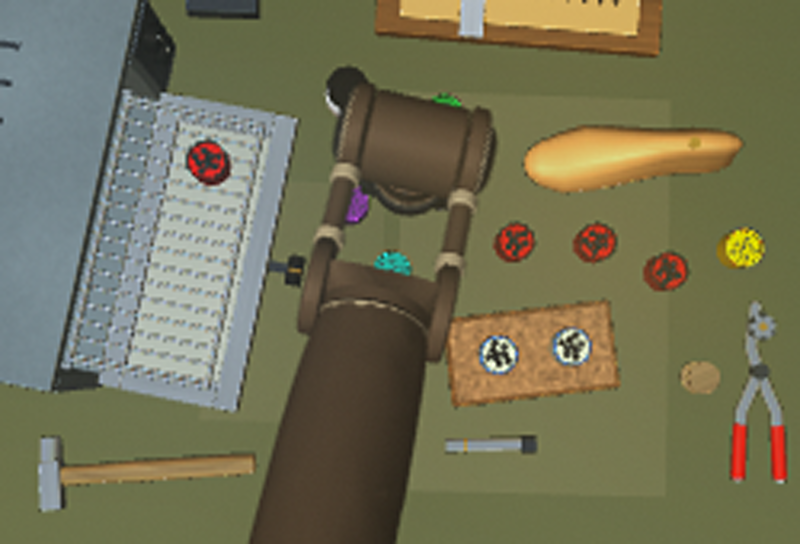

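Red 1 stands upright on the rack at crop (209,161), and nothing else has moved. On to R2 at (0.5825,-0.2125).

```bash
python3 -m jog '[{"xyz":[-0.15,-1,-0.3],"dr":[0,0,0],"fingers":0.2},{"xyz":[-0.15,-1,-0.5],"dr":[0,0,0],"fingers":0.2},{"xyz":[-0.15,-1,-0.5],"dr":[0,0,0],"fingers":0.2},{"xyz":[-0.15,-1,-0.5],"dr":[0,0,0],"fingers":0.2},{"xyz":[-0.15,-1,-0.5],"dr":[0,0,0],"fingers":0.2},{"xyz":[-0.15,-0.8,-0.6],"dr":[0,0,0],"fingers":0.2},{"xyz":[-0.1,-0.4,-0.6],"dr":[0,0,0],"fingers":0.2},{"xyz":[0,-0.1,-0.6],"dr":[0,0,0],"fingers":0.2},{"xyz":[0,0,-0.3],"dr":[0,0,0],"fingers":0.2},{"xyz":[0,0,0],"dr":[0,0,0],"fingers":0.2}]'
```

```text
clock: 37.17
tcp_pos: [0.5812, -0.2162, 0.1199]
tcp_rot: [-179.8, 0.4, 169.6]
ft_force: [-0.3, 0.2, 0.2]
gripper_width: 0.0685
```

```bash
python3 -m jog '[{"xyz":[0.05,0.15,-0.6],"dr":[0,0,0],"fingers":0.2},{"xyz":[0,0.05,-0.9],"dr":[0,0,0],"fingers":0.2},{"xyz":[0,0,-0.9],"dr":[0,0,0],"fingers":0.2},{"xyz":[0,0,-0.9],"dr":[0,0,0],"fingers":0.2},{"xyz":[0,0,-0.7],"dr":[0,0,0],"fingers":0.2},{"xyz":[0,0,-0.4],"dr":[0,0,0],"fingers":0.2},{"xyz":[0,0,0],"dr":[0,0,0],"fingers":0.2},{"xyz":[0,0,0],"dr":[0,0,0],"fingers":0.2}]'
```

```text
clock: 37.83
tcp_pos: [0.5863, -0.2034, 0.0278]
tcp_rot: [-179.8, 0.6, 170.1]
ft_force: [0.9, 0.3, 0.1]
gripper_width: 0.0683
```

```bash
python3 -m jog '[{"xyz":[-0.12,-0.35,0],"dr":[0,0,0],"fingers":0.2},{"xyz":[0,-0.1,0],"dr":[0,0,0],"fingers":0.2},{"xyz":[0,0,0],"dr":[0,0,0],"fingers":0.2}]'
```

```text
clock: 38.08
tcp_pos: [0.5855, -0.2127, 0.0297]
tcp_rot: [-179.8, 0.8, 170.3]
ft_force: [-0.1, 0.4, -0.4]
gripper_width: 0.0682
```

```bash
python3 -m jog '[{"xyz":[-0.1,0,-0.25],"dr":[0,0,0],"fingers":0.25},{"xyz":[0,0,-0.05],"dr":[0,0,0],"fingers":0.3},{"xyz":[0,0,0],"dr":[0,0,0],"fingers":0.5},{"xyz":[0,0,0],"dr":[0,0,0],"fingers":0.7},{"xyz":[0,0,0],"dr":[0,0,0],"fingers":1},{"xyz":[0,0,0],"dr":[0,0,0],"fingers":1},{"xyz":[0,0,0],"dr":[0,0,0],"fingers":1},{"xyz":[0,0,0],"dr":[0,0,0],"fingers":1}]' 22
```

```text
clock: 38.75
tcp_pos: [0.585, -0.2146, 0.0261]
tcp_rot: [-179.7, 1.1, 170.2]
ft_force: [0.2, 0.0, -0.0]
gripper_width: 0.0455
```

```bash
python3 -m jog '[{"xyz":[0,0,0.3],"dr":[0,0,0],"fingers":1},{"xyz":[0,0,0.7],"dr":[0,0.1,0],"fingers":1},{"xyz":[0,0,0.9],"dr":[0,0.05,0],"fingers":1},{"xyz":[0,0.1,0.9],"dr":[0,0,0],"fingers":1},{"xyz":[0,0.3,0.9],"dr":[0,0,0],"fingers":1},{"xyz":[0,0.5,0.9],"dr":[0,0,0],"fingers":1},{"xyz":[0,0.7,0.9],"dr":[0,0,0],"fingers":1},{"xyz":[0,0.9,0.9],"dr":[0,0,0],"fingers":1},{"xyz":[0,0.9,0.9],"dr":[0,0,0],"fingers":1},{"xyz":[0,0.9,0.7],"dr":[0,0,0],"fingers":1}]' && python3 -m jog '[{"xyz":[0.05,0.9,0.2],"dr":[0,0,0],"fingers":1},{"xyz":[0.05,0.9,0],"dr":[0,0,0],"fingers":1},{"xyz":[0.05,0.9,0],"dr":[0,0,0],"fingers":1},{"xyz":[0.05,0.9,0],"dr":[0,0,0],"fingers":1},{"xyz":[0.05,0.9,0],"dr":[0,0,0],"fingers":1},{"xyz":[0.05,0.9,0],"dr":[0,0,0],"fingers":1},{"xyz":[0.05,0.9,0],"dr":[0,0,0],"fingers":1},{"xyz":[0.05,0.9,0],"dr":[0,0,0],"fingers":1},{"xyz":[0.05,0.9,0],"dr":[0,0,0],"fingers":1},{"xyz":[0.05,0.9,0],"dr":[0,0,0],"fingers":1}]'
```

```text
clock: 39.58
tcp_pos: [0.5792, -0.1269, 0.1899]
tcp_rot: [-179.6, -0.4, 169.8]
ft_force: [0.1, 0.6, -0.8]
gripper_width: 0.0454
clock: 40.42
tcp_pos: [0.5912, 0.0618, 0.2055]
tcp_rot: [-179.6, 0.4, 169.8]
ft_force: [-0.3, 0.2, -1.6]
gripper_width: 0.0456
```

```bash
python3 -m jog '[{"xyz":[0,0.9,0],"dr":[0,0.05,0],"fingers":1},{"xyz":[0,0.9,0],"dr":[0,0,0],"fingers":1},{"xyz":[0,0.9,0],"dr":[0,0,0],"fingers":1},{"xyz":[0,0.8,-0.2],"dr":[0,0,0],"fingers":1},{"xyz":[0,0.6,-0.4],"dr":[0,0,0],"fingers":1},{"xyz":[0,0.4,-0.5],"dr":[0,0,0],"fingers":1},{"xyz":[0,0.1,-0.5],"dr":[0,0,0],"fingers":1},{"xyz":[0,0,-0.3],"dr":[0,0,0],"fingers":1},{"xyz":[0,0,-0.1],"dr":[0,0,0],"fingers":1},{"xyz":[0,0,0],"dr":[0,0,0],"fingers":1}]'
```

```text
clock: 41.25
tcp_pos: [0.5887, 0.1612, 0.1632]
tcp_rot: [-179.5, 0.1, 170.1]
ft_force: [-0.5, 0.4, -1.0]
gripper_width: 0.0451
```

```bash
python3 -m jog '[{"xyz":[0.1,0.15,-0.4],"dr":[0.05,0,0],"fingers":1},{"xyz":[0,0.05,-0.6],"dr":[0,0,0],"fingers":1},{"xyz":[0,0,-0.5],"dr":[0,0,0],"fingers":1},{"xyz":[0,0,-0.2],"dr":[0,0,0],"fingers":1},{"xyz":[0,0,-0.1],"dr":[0,0,0],"fingers":1},{"xyz":[0,0,0],"dr":[0,0,0],"fingers":1}]'
```

```text
clock: 41.75
tcp_pos: [0.5925, 0.1633, 0.1263]
tcp_rot: [-179.9, 0.1, 169.9]
ft_force: [-0.1, -0.6, -0.9]
gripper_width: 0.0456
```

```bash
python3 -m jog '[{"xyz":[0,0,-0.1],"dr":[0,0,0],"fingers":1},{"xyz":[0,0,-0.08],"dr":[0,0,0],"fingers":1}]'
```

```text
clock: 41.92
tcp_pos: [0.5927, 0.1633, 0.1259]
tcp_rot: [-179.9, 0.0, 169.8]
ft_force: [-5.3, -0.7, 8.6]
gripper_width: 0.0455
```

```bash
python3 -m jog '[{"xyz":[0,0,0],"dr":[0,0,0],"fingers":0.7},{"xyz":[0,0,0],"dr":[0,0,0],"fingers":0.3},{"xyz":[0,0,0],"dr":[0,0,0],"fingers":0.25},{"xyz":[0,0,0],"dr":[0,0,0],"fingers":0.25},{"xyz":[0,0,0.3],"dr":[0,0,0],"fingers":0.25},{"xyz":[0,0,0.8],"dr":[0,0,0],"fingers":0.2},{"xyz":[0,0,1],"dr":[0,0,0],"fingers":0.2},{"xyz":[0,0,1],"dr":[0,0,0],"fingers":0.2},{"xyz":[0,-0.2,0.5],"dr":[0,0,0],"fingers":0.2},{"xyz":[0,-0.6,0.2],"dr":[0,0,0],"fingers":0.2}]' && python3 -m jog '[{"xyz":[0,-1,0],"dr":[0,0,0],"fingers":0.2},{"xyz":[0,-1,0],"dr":[0,0,0],"fingers":0.2},{"xyz":[0,-1,0],"dr":[0,0,0],"fingers":0.2},{"xyz":[0,-1,0],"dr":[0,0,0],"fingers":0.2},{"xyz":[0,-1,0],"dr":[0,0,0],"fingers":0.2},{"xyz":[0,-1,0],"dr":[0,0,0],"fingers":0.2},{"xyz":[0,-1,0],"dr":[0,0,0],"fingers":0.2},{"xyz":[0,-1,0],"dr":[0,0,0],"fingers":0.2},{"xyz":[0,-1,0],"dr":[0,0,0],"fingers":0.2},{"xyz":[0,-1,0],"dr":[0,0,0],"fingers":0.2}]'; python3 - <<'E'
from h import *
t=bot.get_image("top");crop(t,130,110,380,280,3.2,"pics/t9.png")
for b in blobs(redmask(t)):
    p=ray("top",b[:2],0.04)
    if -.45<p[1] and p[0]>.4: print(np.round(b[:3],1),np.round(p,3))
E
```

```text
clock: 42.75
tcp_pos: [0.5905, 0.1473, 0.202]
tcp_rot: [-179.8, -0.3, 169.9]
ft_force: [0.8, 0.3, -0.3]
gripper_width: 0.0681
clock: 43.58
tcp_pos: [0.5862, -0.0684, 0.1994]
tcp_rot: [-179.6, -0.4, 170.1]
ft_force: [0.7, 0.2, -0.5]
gripper_width: 0.0682
[338.6 194.3   4.9] [ 0.551 -0.403  0.04 ]
[316.3 185.    4.8] [ 0.585 -0.314  0.04 ]
[190.3 177.2   5.7] [0.6   0.179 0.04 ]
[194.3 160.8   6.4] [0.665 0.166 0.04 ]
[79.  94.5 13.8] [0.913 0.627 0.04 ]
```

View pics/t9.png

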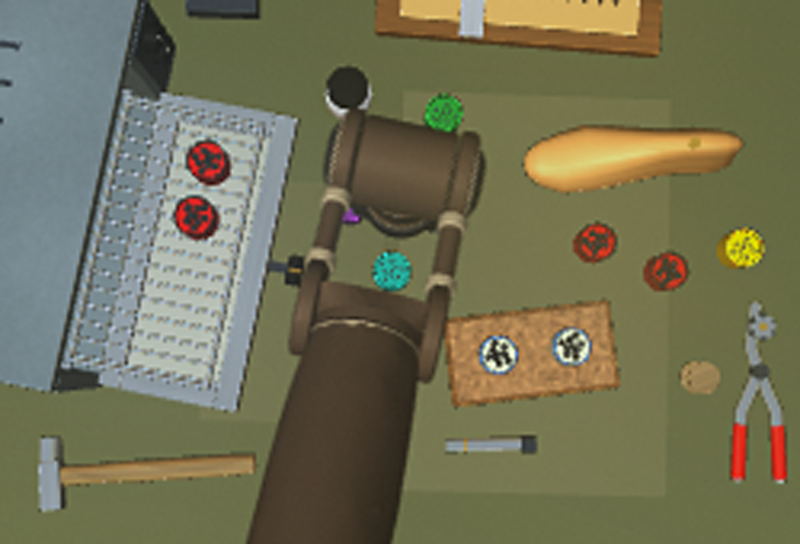

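Two reds are on the rack with a gap between them. R3 is unmoved at (0.585,-0.313).

```bash
python3 -m jog '[{"xyz":[0,-1,0],"dr":[0,0,0],"fingers":0.2},{"xyz":[0,-1,0],"dr":[0,0,0],"fingers":0.2},{"xyz":[0,-1,0],"dr":[0,0,0],"fingers":0.2},{"xyz":[0,-1,0],"dr":[0,0,0],"fingers":0.2},{"xyz":[0,-1,0],"dr":[0,0,0],"fingers":0.2},{"xyz":[0,-1,-0.1],"dr":[0,0,0],"fingers":0.2},{"xyz":[0,-1,-0.2],"dr":[0,0,0],"fingers":0.2},{"xyz":[0,-1,-0.4],"dr":[0,0,0],"fingers":0.2},{"xyz":[0,-1,-0.4],"dr":[0,0,0],"fingers":0.2},{"xyz":[0,-1,-0.4],"dr":[0,0,0],"fingers":0.2}]'
```

```text
clock: 44.47
tcp_pos: [0.5778, -0.2878, 0.1637]
tcp_rot: [-179.3, -0.8, 169.8]
ft_force: [0.9, 0.7, -0.6]
gripper_width: 0.0684
```

```bash
python3 -m jog '[{"xyz":[0.2,-0.7,-0.4],"dr":[0.1,-0.1,0],"fingers":0.2},{"xyz":[0.15,-0.3,-0.5],"dr":[0,0,0],"fingers":0.2},{"xyz":[0,-0.1,-0.5],"dr":[0,0,0],"fingers":0.2},{"xyz":[0,0,-0.3],"dr":[0,0,0],"fingers":0.2},{"xyz":[0,0,0],"dr":[0,0,0],"fingers":0.2},{"xyz":[0,0,0],"dr":[0,0,0],"fingers":0.2}]'
```

```text
clock: 44.97
tcp_pos: [0.5789, -0.3149, 0.1213]
tcp_rot: [179.9, -0.9, 169.5]
ft_force: [0.6, -0.6, -0.7]
gripper_width: 0.0682
```

```bash
python3 -m jog '[{"xyz":[0.1,-0.1,-0.6],"dr":[0,-0.1,0],"fingers":0.2},{"xyz":[0,-0.1,-0.9],"dr":[0,0,0],"fingers":0.2},{"xyz":[0,-0.1,-0.9],"dr":[0,0,0],"fingers":0.2},{"xyz":[0,0,-0.8],"dr":[0,0,0],"fingers":0.2},{"xyz":[0,0,-0.5],"dr":[0,0,0],"fingers":0.2},{"xyz":[0,0,-0.1],"dr":[0,0,0],"fingers":0.2},{"xyz":[0,0,0],"dr":[0,0,0],"fingers":0.2}]'
```

```text
clock: 45.55
tcp_pos: [0.5847, -0.3151, 0.0472]
tcp_rot: [179.8, 0.1, 170.0]
ft_force: [-0.3, -0.4, 0.4]
gripper_width: 0.0686
```

```bash
python3 -m jog '[{"xyz":[0,0.05,-0.5],"dr":[0,0,0],"fingers":0.2},{"xyz":[0,0,-0.5],"dr":[0,0,0],"fingers":0.2},{"xyz":[0,0,-0.1],"dr":[0,0,0],"fingers":0.2},{"xyz":[0,0,0],"dr":[0,0,0],"fingers":0.2}]'
```

```text
clock: 45.88
tcp_pos: [0.587, -0.314, 0.0265]
tcp_rot: [180.0, 0.3, 170.1]
ft_force: [-0.1, 0.0, 1.2]
gripper_width: 0.0684
```

```bash
python3 -m jog '[{"xyz":[-0.1,0,-0.1],"dr":[0,0,0],"fingers":0.25},{"xyz":[0,0,-0.05],"dr":[0,0,0],"fingers":0.3},{"xyz":[0,0,0],"dr":[0,0,0],"fingers":0.5},{"xyz":[0,0,0],"dr":[0,0,0],"fingers":0.7},{"xyz":[0,0,0],"dr":[0,0,0],"fingers":1},{"xyz":[0,0,0],"dr":[0,0,0],"fingers":1},{"xyz":[0,0,0],"dr":[0,0,0],"fingers":1},{"xyz":[0,0,0],"dr":[0,0,0],"fingers":1}]' 22
```

```text
clock: 46.55
tcp_pos: [0.5854, -0.315, 0.0245]
tcp_rot: [180.0, 0.4, 170.0]
ft_force: [-0.2, -0.4, -0.6]
gripper_width: 0.0453
```

```bash
python3 -m jog '[{"xyz":[0,0,0.3],"dr":[0,0,0],"fingers":1},{"xyz":[0,0,0.7],"dr":[0,0,0],"fingers":1},{"xyz":[0,0,0.9],"dr":[0,0,0],"fingers":1},{"xyz":[-0.1,0.1,0.9],"dr":[0,0,0],"fingers":1},{"xyz":[-0.1,0.3,0.9],"dr":[0,0,0],"fingers":1},{"xyz":[-0.1,0.5,0.9],"dr":[0,0,0],"fingers":1},{"xyz":[-0.1,0.7,0.9],"dr":[0,0,0],"fingers":1},{"xyz":[-0.1,0.9,0.9],"dr":[0,0,0],"fingers":1},{"xyz":[-0.1,0.9,0.9],"dr":[0,0,0],"fingers":1},{"xyz":[-0.1,0.9,0.7],"dr":[0,0,0],"fingers":1}]' && python3 -m jog '[{"xyz":[-0.1,0.9,0.2],"dr":[0,0,0],"fingers":1},{"xyz":[-0.1,0.9,0],"dr":[0,0,0],"fingers":1},{"xyz":[-0.1,0.9,0],"dr":[0,0,0],"fingers":1},{"xyz":[-0.1,0.9,0],"dr":[0,0,0],"fingers":1},{"xyz":[-0.1,0.9,0],"dr":[0,0,0],"fingers":1},{"xyz":[-0.1,0.9,0],"dr":[0,0,0],"fingers":1},{"xyz":[-0.1,0.9,0],"dr":[0,0,0],"fingers":1},{"xyz":[-0.1,0.9,0],"dr":[0,0,0],"fingers":1},{"xyz":[-0.1,0.9,0],"dr":[0,0,0],"fingers":1},{"xyz":[-0.1,0.9,0],"dr":[0,0,0],"fingers":1}]'
```

```text
clock: 47.38
tcp_pos: [0.5685, -0.2288, 0.1968]
tcp_rot: [-180.0, 0.4, 169.7]
ft_force: [0.5, 0.5, -0.1]
gripper_width: 0.0452
clock: 48.22
tcp_pos: [0.5522, -0.0421, 0.2247]
tcp_rot: [-179.7, 2.2, 169.7]
ft_force: [0.1, -0.1, -1.0]
gripper_width: 0.0452
```

```bash
python3 -m jog '[{"xyz":[-0.12,0.9,0],"dr":[0,0.15,0],"fingers":1},{"xyz":[-0.12,0.9,0],"dr":[0,0.15,0],"fingers":1},{"xyz":[-0.12,0.9,0],"dr":[0,0.05,0],"fingers":1},{"xyz":[-0.12,0.9,0],"dr":[0,0,0],"fingers":1},{"xyz":[-0.12,0.9,0],"dr":[0,0,0],"fingers":1},{"xyz":[-0.12,0.9,0],"dr":[0,0,0],"fingers":1},{"xyz":[-0.12,0.9,0],"dr":[0,0,0],"fingers":1},{"xyz":[-0.12,0.9,0],"dr":[0,0,0],"fingers":1},{"xyz":[-0.12,0.9,0],"dr":[0,0,0],"fingers":1},{"xyz":[-0.1,0.8,-0.2],"dr":[0,0,0],"fingers":1}]'
```

```text
clock: 49.05
tcp_pos: [0.5281, 0.1457, 0.2372]
tcp_rot: [-179.6, 1.1, 169.7]
ft_force: [-0.4, 0.3, 0.0]
gripper_width: 0.0454
```

```bash
python3 -m jog '[{"xyz":[-0.05,0.7,-0.4],"dr":[0.05,0.15,0],"fingers":1},{"xyz":[-0.05,0.4,-0.6],"dr":[0,0.05,0],"fingers":1},{"xyz":[0,0.1,-0.7],"dr":[0,0,0],"fingers":1},{"xyz":[0,0,-0.7],"dr":[0,0,0],"fingers":1},{"xyz":[0,0,-0.7],"dr":[0,0,0],"fingers":1},{"xyz":[0,0,-0.4],"dr":[0,0,0],"fingers":1},{"xyz":[0,0,-0.1],"dr":[0,0,0],"fingers":1},{"xyz":[0,0,0],"dr":[0,0,0],"fingers":1}]'
```

```text
clock: 49.72
tcp_pos: [0.5252, 0.1745, 0.1634]
tcp_rot: [-179.8, -0.1, 169.9]
ft_force: [-0.2, -0.9, -0.7]
gripper_width: 0.0453
```

```bash
python3 -m jog '[{"xyz":[0,0.05,-0.4],"dr":[0,0,0],"fingers":1},{"xyz":[0,0,-0.6],"dr":[0,0,0],"fingers":1},{"xyz":[0,0,-0.5],"dr":[0,0,0],"fingers":1},{"xyz":[0,0,-0.2],"dr":[0,0,0],"fingers":1},{"xyz":[0,0,-0.1],"dr":[0,0,0],"fingers":1},{"xyz":[0,0,0],"dr":[0,0,0],"fingers":1}]'
```

```text
clock: 50.22
tcp_pos: [0.5265, 0.175, 0.1251]
tcp_rot: [-179.8, 0.0, 169.9]
ft_force: [-0.2, -0.4, -0.5]
gripper_width: 0.0451
```

```bash
python3 -m jog '[{"xyz":[0,0,-0.12],"dr":[0,0,0],"fingers":1},{"xyz":[0,0,-0.08],"dr":[0,0,0],"fingers":1}]'
```

```text
clock: 50.38
tcp_pos: [0.527, 0.1751, 0.1237]
tcp_rot: [-179.8, -0.0, 169.9]
ft_force: [-6.1, -1.4, 12.8]
gripper_width: 0.0456
```

Contact. I'll release and go for R4 at (0.551,-0.402).

```bash
python3 -m jog '[{"xyz":[0,0,0.03],"dr":[0,0,0],"fingers":0.7},{"xyz":[0,0,0],"dr":[0,0,0],"fingers":0.3},{"xyz":[0,0,0],"dr":[0,0,0],"fingers":0.25},{"xyz":[0,0,0],"dr":[0,0,0],"fingers":0.25},{"xyz":[0,0,0.3],"dr":[0,0,0],"fingers":0.25},{"xyz":[0,0,0.8],"dr":[0,0,0],"fingers":0.2},{"xyz":[0,0,1],"dr":[0,0,0],"fingers":0.2},{"xyz":[0,0,1],"dr":[0,0,0],"fingers":0.2},{"xyz":[0,-0.2,0.5],"dr":[0,0,0],"fingers":0.2},{"xyz":[0,-0.6,0.2],"dr":[0,0,0],"fingers":0.2}]' && python3 -m jog '[{"xyz":[0.07,-1,0],"dr":[0,0,0],"fingers":0.2},{"xyz":[0.07,-1,0],"dr":[0,0,0],"fingers":0.2},{"xyz":[0.07,-1,0],"dr":[0,0,0],"fingers":0.2},{"xyz":[0.07,-1,0],"dr":[0,0,0],"fingers":0.2},{"xyz":[0.07,-1,0],"dr":[0,0,0],"fingers":0.2},{"xyz":[0.07,-1,0],"dr":[0,0,0],"fingers":0.2},{"xyz":[0.07,-1,0],"dr":[0,0,0],"fingers":0.2},{"xyz":[0.07,-1,0],"dr":[0,0,0],"fingers":0.2},{"xyz":[0.07,-1,0],"dr":[0,0,0],"fingers":0.2},{"xyz":[0.07,-1,0],"dr":[0,0,0],"fingers":0.2}]' && python3 -m jog '[{"xyz":[0.07,-1,0],"dr":[0,0,0],"fingers":0.2},{"xyz":[0.07,-1,0],"dr":[0,0,0],"fingers":0.2},{"xyz":[0.07,-1,0],"dr":[0,0,0],"fingers":0.2},{"xyz":[0.07,-1,0],"dr":[0,0,0],"fingers":0.2},{"xyz":[0.07,-1,0],"dr":[0,0,0],"fingers":0.2},{"xyz":[0.07,-1,0],"dr":[0,0,0],"fingers":0.2},{"xyz":[0.07,-0.9,0],"dr":[0,0,0],"fingers":0.2},{"xyz":[0,-0.5,0],"dr":[0,0,0],"fingers":0.2}]'; python3 - <<'E'
from h import *
t=bot.get_image("top");crop(t,130,110,380,280,3.2,"pics/t10.png")
for b in blobs(redmask(t)):
    p=ray("top",b[:2],0.04)
    if -.45<p[1] and p[0]>.4: print(np.round(b[:3],1),np.round(p,3))
E
```

```text
clock: 51.22
tcp_pos: [0.5269, 0.1599, 0.2045]
tcp_rot: [-179.8, -0.0, 170.0]
ft_force: [0.9, -0.1, -0.7]
gripper_width: 0.0686
clock: 52.05
tcp_pos: [0.5366, -0.0555, 0.2026]
tcp_rot: [-179.7, -0.1, 170.2]
ft_force: [0.2, 0.0, -0.5]
gripper_width: 0.0683
clock: 52.72
tcp_pos: [0.5382, -0.2195, 0.1969]
tcp_rot: [-179.5, -0.7, 169.9]
ft_force: [-0.4, -0.6, 0.4]
gripper_width: 0.068
[339.5 194.5   4.7] [ 0.55  -0.406  0.04 ]
[186.9 194.9   6.6] [0.531 0.189 0.04 ]
[190.2 177.3   5.8] [0.6   0.179 0.04 ]
[194.2 160.7   6.3] [0.666 0.166 0.04 ]
[79.  94.5 13.8] [0.913 0.627 0.04 ]
```

View pics/t10.png

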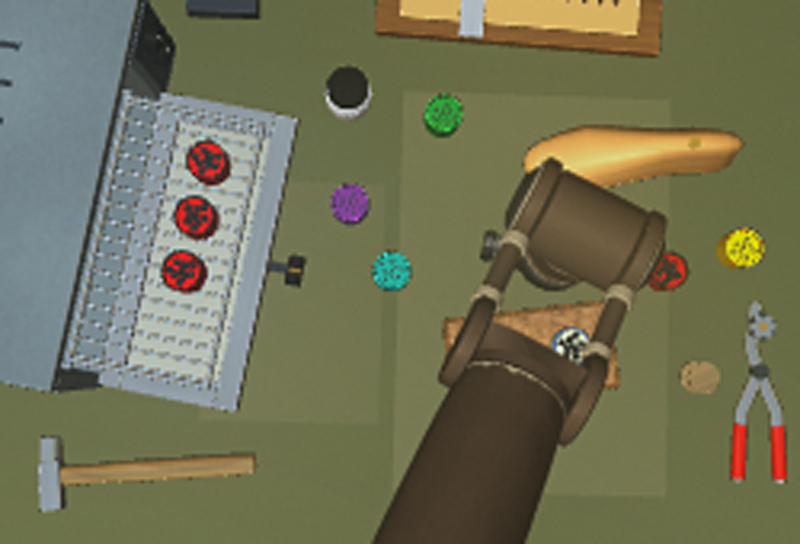

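```bash
python3 -m jog '[{"xyz":[0.1,-1,0],"dr":[0.05,-0.1,0],"fingers":0.2},{"xyz":[0.1,-1,0],"dr":[0,0,0],"fingers":0.2},{"xyz":[0.1,-1,0],"dr":[0,0,0],"fingers":0.2},{"xyz":[0.1,-1,-0.2],"dr":[0,0,0],"fingers":0.2},{"xyz":[0.1,-1,-0.3],"dr":[0,0,0],"fingers":0.2},{"xyz":[0.1,-1,-0.4],"dr":[0,0,0],"fingers":0.2},{"xyz":[0.1,-0.9,-0.5],"dr":[0,0,0],"fingers":0.2},{"xyz":[0.1,-0.5,-0.5],"dr":[0,0,0],"fingers":0.2},{"xyz":[0.1,-0.2,-0.3],"dr":[0,0,0],"fingers":0.2},{"xyz":[0,0,0],"dr":[0,0,0],"fingers":0.2}]'
```

```text
clock: 53.6
tcp_pos: [0.5512, -0.3747, 0.1469]
tcp_rot: [179.7, -0.6, 169.8]
ft_force: [0.0, -0.1, -0.1]
gripper_width: 0.0684
```

```bash
python3 -m jog '[{"xyz":[0,-0.7,-0.3],"dr":[0,-0.05,0],"fingers":0.2},{"xyz":[0,-0.5,-0.5],"dr":[0,-0.05,0],"fingers":0.2},{"xyz":[0,-0.2,-0.6],"dr":[0,0,0],"fingers":0.2},{"xyz":[0,-0.1,-0.6],"dr":[0,0,0],"fingers":0.2},{"xyz":[0,0,-0.3],"dr":[0,0,0],"fingers":0.2},{"xyz":[0,0,0],"dr":[0,0,0],"fingers":0.2},{"xyz":[0,0,0],"dr":[0,0,0],"fingers":0.2}]'; python3 - <<'E'
from h import *
s=bot.get_image("scene");crop(s,90,160,230,270,5,"pics/s11.png")
for b in blobs(redmask(s)):
    p=ray("scene",b[:2],0.04)
    if -.45<p[1] and p[0]>.4: print(np.round(b[:3],1),np.round(p,3))
E
```

```text
clock: 54.18
tcp_pos: [0.5505, -0.4033, 0.0948]
tcp_rot: [179.4, -0.1, 170.0]
ft_force: [0.2, 0.7, 0.4]
gripper_width: 0.0682
[150.3 228.7   8.7] [ 0.556 -0.396  0.04 ]
[338.  235.   28.4] [0.535 0.179 0.04 ]
```

View pics/s11.png

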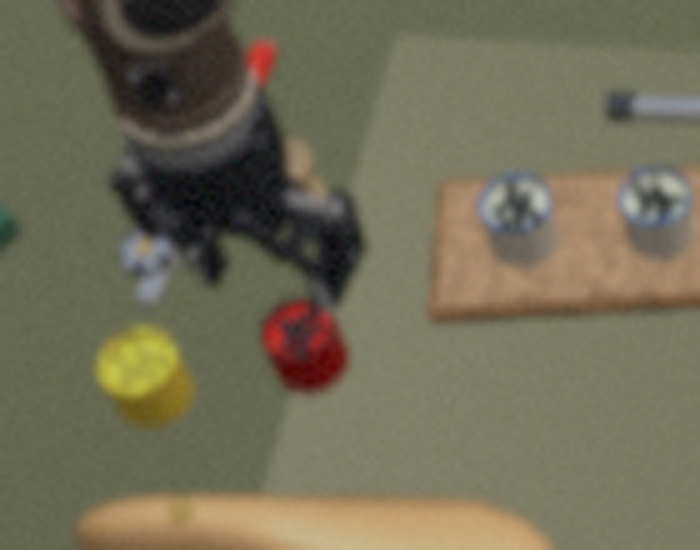

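```bash
python3 -m jog '[{"xyz":[0,-0.1,-0.5],"dr":[0,0,0],"fingers":0.2},{"xyz":[0,-0.1,-0.6],"dr":[0,0,0],"fingers":0.2},{"xyz":[0,-0.05,-0.4],"dr":[0,0,0],"fingers":0.2},{"xyz":[0,0,-0.1],"dr":[0,0,0],"fingers":0.2},{"xyz":[0,0,0],"dr":[0,0,0],"fingers":0.2}]'
```

```text
clock: 54.65
tcp_pos: [0.5516, -0.4083, 0.0612]
tcp_rot: [179.4, 0.0, 170.1]
ft_force: [0.2, -0.1, -1.5]
gripper_width: 0.0684
```

```bash
python3 -m jog '[{"xyz":[0,0.1,-0.5],"dr":[-0.08,0,0],"fingers":0.2},{"xyz":[0,0.05,-0.6],"dr":[0,0,0],"fingers":0.2},{"xyz":[0,0,-0.4],"dr":[0,0,0],"fingers":0.2},{"xyz":[0,0,-0.1],"dr":[0,0,0],"fingers":0.2},{"xyz":[0,0,0],"dr":[0,0,0],"fingers":0.2}]'
```

```text
clock: 55.07
tcp_pos: [0.5514, -0.4044, 0.0254]
tcp_rot: [179.9, 0.1, 170.1]
ft_force: [-0.0, -0.9, 0.3]
gripper_width: 0.0686
```

```bash
python3 -m jog '[{"xyz":[0,0,-0.05],"dr":[0,0,0],"fingers":0.25},{"xyz":[0,0,0],"dr":[0,0,0],"fingers":0.3},{"xyz":[0,0,0],"dr":[0,0,0],"fingers":0.5},{"xyz":[0,0,0],"dr":[0,0,0],"fingers":0.7},{"xyz":[0,0,0],"dr":[0,0,0],"fingers":1},{"xyz":[0,0,0],"dr":[0,0,0],"fingers":1},{"xyz":[0,0,0],"dr":[0,0,0],"fingers":1},{"xyz":[0,0,0],"dr":[0,0,0],"fingers":1}]' 22
```

```text
clock: 55.73
tcp_pos: [0.5522, -0.4052, 0.0255]
tcp_rot: [180.0, 0.2, 170.1]
ft_force: [1.1, 0.7, -0.9]
gripper_width: 0.0455
```

```bash
python3 -m jog '[{"xyz":[0,0,0.3],"dr":[0,0,0],"fingers":1},{"xyz":[0,0,0.7],"dr":[0,0,0],"fingers":1},{"xyz":[0,0,0.9],"dr":[0,0,0],"fingers":1},{"xyz":[-0.05,0.1,0.9],"dr":[0,0,0],"fingers":1},{"xyz":[-0.1,0.3,0.9],"dr":[0,0,0],"fingers":1},{"xyz":[-0.1,0.5,0.9],"dr":[0,0,0],"fingers":1},{"xyz":[-0.1,0.7,0.9],"dr":[0,0,0],"fingers":1},{"xyz":[-0.1,0.9,0.9],"dr":[0,0,0],"fingers":1},{"xyz":[-0.1,0.9,0.9],"dr":[0,0,0],"fingers":1},{"xyz":[-0.1,0.9,0.7],"dr":[0,0,0],"fingers":1}]' && python3 -m jog '[{"xyz":[-0.1,0.95,0],"dr":[0,0.05,0],"fingers":1},{"xyz":[-0.1,0.95,0],"dr":[0,0.05,0],"fingers":1},{"xyz":[-0.1,0.95,0],"dr":[0,0.05,0],"fingers":1},{"xyz":[-0.1,0.95,0],"dr":[0,0,0],"fingers":1},{"xyz":[-0.1,0.95,0],"dr":[0,0.05,0],"fingers":1},{"xyz":[-0.1,0.95,0],"dr":[0,0.05,0],"fingers":1},{"xyz":[-0.1,0.95,0],"dr":[0,0,0],"fingers":1},{"xyz":[-0.1,0.95,0],"dr":[0,0,0],"fingers":1},{"xyz":[-0.1,0.95,0],"dr":[0,0,0],"fingers":1},{"xyz":[-0.1,0.95,0],"dr":[0,0,0],"fingers":1}]'
```

```text
clock: 56.57
tcp_pos: [0.5364, -0.3189, 0.198]
tcp_rot: [-180.0, 0.2, 169.8]
ft_force: [0.4, -0.5, -0.1]
gripper_width: 0.0451
clock: 57.4
tcp_pos: [0.5201, -0.1233, 0.2219]
tcp_rot: [-179.1, 0.4, 169.7]
ft_force: [0.1, -0.0, 0.0]
gripper_width: 0.0452
```

```bash
python3 -m jog '[{"xyz":[-0.2,0.95,0],"dr":[0.1,0.05,0],"fingers":1},{"xyz":[-0.2,0.95,0],"dr":[0.05,0,0],"fingers":1},{"xyz":[-0.2,0.95,0],"dr":[0,0.05,0],"fingers":1},{"xyz":[-0.2,0.95,0],"dr":[0,0,0],"fingers":1},{"xyz":[-0.2,0.95,0],"dr":[0,0,0],"fingers":1},{"xyz":[-0.2,0.95,0],"dr":[0,0,0],"fingers":1},{"xyz":[-0.2,0.95,0],"dr":[0,0,0],"fingers":1},{"xyz":[-0.2,0.95,0],"dr":[0,0,0],"fingers":1},{"xyz":[-0.2,0.95,0],"dr":[0,0,0],"fingers":1},{"xyz":[-0.2,0.95,0],"dr":[0,0,0],"fingers":1}]'
```

```text
clock: 58.23
tcp_pos: [0.4792, 0.076, 0.2373]
tcp_rot: [179.9, 0.8, 169.6]
ft_force: [-0.6, 0.6, -0.2]
gripper_width: 0.0454
```

```bash
python3 -m jog '[{"xyz":[-0.17,0.95,0],"dr":[0,0.1,0],"fingers":1},{"xyz":[-0.17,0.95,0],"dr":[0,0.05,0],"fingers":1},{"xyz":[-0.17,0.95,0],"dr":[0,0,0],"fingers":1},{"xyz":[-0.15,0.9,-0.2],"dr":[0,0,0],"fingers":1},{"xyz":[-0.1,0.7,-0.4],"dr":[0,0,0],"fingers":1},{"xyz":[-0.05,0.4,-0.6],"dr":[0,0,0],"fingers":1},{"xyz":[0,0.1,-0.6],"dr":[0,0,0],"fingers":1},{"xyz":[0,0,-0.5],"dr":[0,0,0],"fingers":1},{"xyz":[0,0,-0.2],"dr":[0,0,0],"fingers":1},{"xyz":[0,0,0],"dr":[0,0,0],"fingers":1}]'
```

```text
clock: 59.07
tcp_pos: [0.4623, 0.1837, 0.1972]
tcp_rot: [179.7, 0.8, 170.0]
ft_force: [-0.0, 0.4, -0.8]
gripper_width: 0.0458
```

```bash
python3 -m jog '[{"xyz":[0,0.05,-0.5],"dr":[0,0.1,0],"fingers":1},{"xyz":[0,0,-0.8],"dr":[0,0,0],"fingers":1},{"xyz":[0,0,-0.8],"dr":[0,0,0],"fingers":1},{"xyz":[0,0,-0.7],"dr":[0,0,0],"fingers":1},{"xyz":[0,0,-0.4],"dr":[0,0,0],"fingers":1},{"xyz":[0,0,-0.1],"dr":[0,0,0],"fingers":1},{"xyz":[0,0,0],"dr":[0,0,0],"fingers":1}]'
```

```text
clock: 59.65
tcp_pos: [0.4651, 0.1822, 0.1287]
tcp_rot: [179.7, 0.3, 169.6]
ft_force: [0.1, 0.5, -0.5]
gripper_width: 0.0454
```

```bash
python3 -m jog '[{"xyz":[-0.15,0.1,-0.1],"dr":[0,0,0],"fingers":1},{"xyz":[-0.05,0.05,-0.12],"dr":[0,0,0],"fingers":1},{"xyz":[0,0,-0.08],"dr":[0,0,0],"fingers":1}]'
```

```text
clock: 59.9
tcp_pos: [0.4624, 0.1854, 0.1239]
tcp_rot: [179.6, 0.5, 169.6]
ft_force: [0.9, -1.8, 4.7]
gripper_width: 0.0453
```

```bash
python3 -m jog '[{"xyz":[0,0,0],"dr":[0,0,0],"fingers":0.7},{"xyz":[0,0,0],"dr":[0,0,0],"fingers":0.3},{"xyz":[0,0,0],"dr":[0,0,0],"fingers":0.25},{"xyz":[0,0,0],"dr":[0,0,0],"fingers":0.25},{"xyz":[0,0,0.3],"dr":[0,0,0],"fingers":0.25},{"xyz":[0,0,0.8],"dr":[0,0,0],"fingers":0.2},{"xyz":[0,0,1],"dr":[0,0,0],"fingers":0.1},{"xyz":[0,0,1],"dr":[0,0,0],"fingers":0},{"xyz":[0,-0.2,0.7],"dr":[0,0,-0.5],"fingers":0},{"xyz":[0,-0.6,0.3],"dr":[0,0,-1],"fingers":0}]' && python3 -m jog '[{"xyz":[-0.2,-1,0],"dr":[0,0,-1],"fingers":0},{"xyz":[-0.2,-1,0],"dr":[0,0,-1],"fingers":0},{"xyz":[-0.2,-1,0],"dr":[0,0,-1],"fingers":0},{"xyz":[-0.2,-1,0],"dr":[0,0,-1],"fingers":0},{"xyz":[-0.1,-1,0],"dr":[0,0,-1],"fingers":0},{"xyz":[0,-1,0],"dr":[0,0,-1],"fingers":0},{"xyz":[0,-1,0],"dr":[0,0,-1],"fingers":0},{"xyz":[0,-1,0],"dr":[0,0,-1],"fingers":0},{"xyz":[0,-0.8,0],"dr":[0,0,-1],"fingers":0},{"xyz":[0,-0.5,0],"dr":[0,0,-1],"fingers":0}]'; python3 - <<'E'
from h import *
t=bot.get_image("top");cv2.imwrite("pics/t12f.png",t);crop(t,130,110,380,280,3.2,"pics/t12.png")
s=bot.get_image("scene");crop(s,100,130,400,330,2.6,"pics/s12.png")
f=lambda u,v:(130+(u+.5)/3.2-.5,110+(v+.5)/3.2-.5)
for b in blobs(redmask(t)):
    p=ray("top",b[:2],0.142)
    if -.45<p[1] and p[0]>.4: print(np.round(b[:3],1),np.round(p,3))
E
```

```text
clock: 60.73
tcp_pos: [0.4619, 0.1708, 0.2114]
tcp_rot: [179.5, 0.4, 160.5]
ft_force: [-0.4, -0.7, -0.1]
gripper_width: 0.0851
clock: 61.57
tcp_pos: [0.4468, -0.0219, 0.2229]
tcp_rot: [178.7, 1.2, 97.6]
ft_force: [0.5, 0.6, -0.2]
gripper_width: 0.0854
[188.6 215.3   5.9] [0.451 0.163 0.142]
[186.9 194.9   6.6] [0.524 0.172 0.142]
[190.9 177.9   6.6] [0.586 0.16  0.142]
[194.3 160.8   6.4] [0.649 0.151 0.142]
[79.  95.  13.5] [0.877 0.579 0.142]
```

View pics/t12.png

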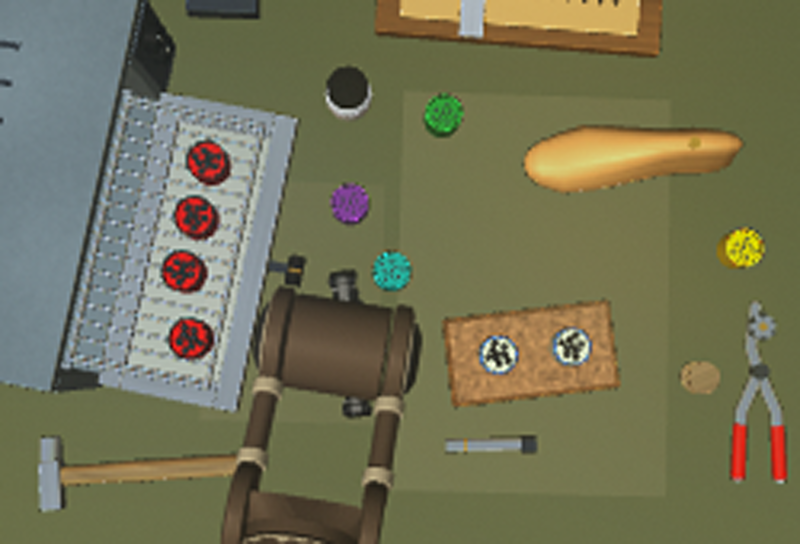

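View pics/s12.png

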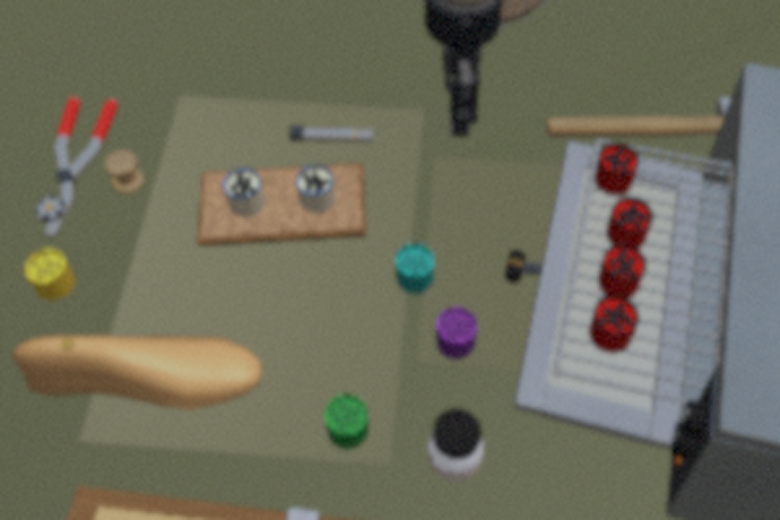

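The fourth cup has shifted about 2 cm toward the rack's front, from where I set it at (0.462,0.185) to about (0.451,0.163). That could be the announced knock. I'll look closer to check that it stands flat.

```bash
python3 - <<'E'
from h import *
t=bot.get_image("top");s=bot.get_image("scene")
a=cv2.resize(t[140:240,140:240],(500,500),interpolation=cv2.INTER_CUBIC)
b=cv2.resize(s[170:280,300:410],(300,300),interpolation=cv2.INTER_CUBIC)
cv2.imwrite("pics/t13.png",a); crop(s,295,175,395,275,5,"pics/s13.png")
E
```

```text
(no output)
```

View pics/t13.png

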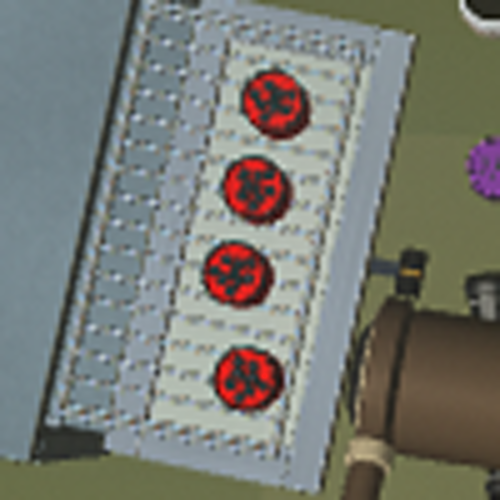

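View pics/s13.png

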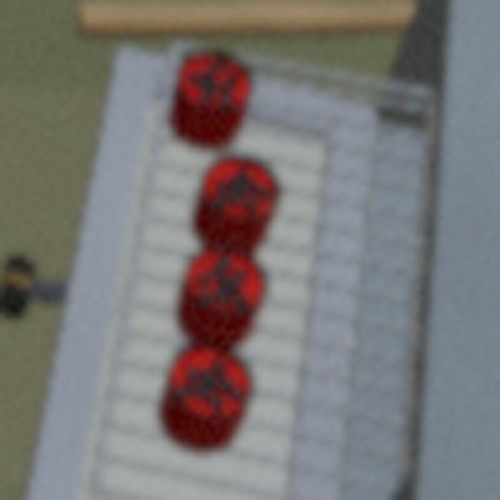

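All four stand upright. But cup 4 is now about 108 mm in front of the face, and by my geometry its front foot would graze the door panel on the way up. The others clear it by about 19 mm. I'll move it back into line.

```bash
python3 -m jog '[{"xyz":[0,0.3,0],"dr":[0,0.1,1],"fingers":0.2},{"xyz":[0,0.5,0],"dr":[0,0.1,1],"fingers":0.2},{"xyz":[0,0.7,0],"dr":[0,0,1],"fingers":0.2},{"xyz":[0,0.8,0],"dr":[0,0,1],"fingers":0.2},{"xyz":[0,0.8,0],"dr":[0,0,1],"fingers":0.2},{"xyz":[0,0.8,0],"dr":[0,0,1],"fingers":0.2},{"xyz":[0,0.8,0],"dr":[0,0,1],"fingers":0.2},{"xyz":[0,0.8,0],"dr":[0,0,1],"fingers":0.2},{"xyz":[0,0.8,0],"dr":[0,0,1],"fingers":0.2},{"xyz":[0,0.8,0],"dr":[0,0,1],"fingers":0.2}]' 22
```

```text
clock: 62.6
tcp_pos: [0.4445, 0.1353, 0.2235]
tcp_rot: [179.8, 0.6, 162.8]
ft_force: [-0.1, 0.2, -0.7]
gripper_width: 0.0681
```

```bash
python3 - <<'E'
from h import *
for p in((238,273),(247,377),(256,188),(275,102)):
    u=(140+(p[0]+.5)/5-.5,140+(p[1]+.5)/5-.5); print(np.round(ray("top",u,0.145),4))
E
python3 -m jog '[{"xyz":[0.2,0.8,-0.2],"dr":[0,0.1,0.8],"fingers":0.2},{"xyz":[0.1,0.4,-0.4],"dr":[0,0,0.4],"fingers":0.2},{"xyz":[0,0.1,-0.4],"dr":[0,0,0.1],"fingers":0.2},{"xyz":[0,0,0],"dr":[0,0,0],"fingers":0.2},{"xyz":[0,0,0],"dr":[0,0,0],"fingers":0.2}]'
```

```text
[0.5261 0.1708 0.145 ]
[0.4517 0.1612 0.145 ]
[0.588  0.1604 0.145 ]
[0.6511 0.1494 0.145 ]
clock: 63.02
tcp_pos: [0.4483, 0.1703, 0.2032]
tcp_rot: [179.8, 0.0, 172.3]
ft_force: [-0.0, -0.2, -0.1]
gripper_width: 0.0681
```

```bash
python3 -m jog '[{"xyz":[0.25,-0.25,-0.3],"dr":[0,0,-0.2],"fingers":0.2},{"xyz":[0.05,-0.05,-0.5],"dr":[0,0,0],"fingers":0.2},{"xyz":[0,0,-0.2],"dr":[0,0,0],"fingers":0.2},{"xyz":[0,0,0],"dr":[0,0,0],"fingers":0.2},{"xyz":[0,0,0],"dr":[0,0,0],"fingers":0.2}]'
```

```text
clock: 63.43
tcp_pos: [0.4544, 0.1617, 0.1812]
tcp_rot: [179.8, -0.0, 170.8]
ft_force: [0.5, -0.2, -0.7]
gripper_width: 0.0683
```

```bash
python3 -m jog '[{"xyz":[0,0.15,-0.5],"dr":[0,0,0],"fingers":0.2},{"xyz":[0,0,-0.8],"dr":[0,0,0],"fingers":0.2},{"xyz":[0,0,-0.7],"dr":[0,0,0],"fingers":0.2},{"xyz":[0,0,-0.4],"dr":[0,0,0],"fingers":0.2},{"xyz":[0,0,0],"dr":[0,0,0],"fingers":0.2},{"xyz":[0,0,0],"dr":[0,0,0],"fingers":0.2}]'
```

```text
clock: 63.93
tcp_pos: [0.4553, 0.1646, 0.1305]
tcp_rot: [179.7, 0.1, 170.6]
ft_force: [0.2, 0.3, 0.4]
gripper_width: 0.0684
```

```bash
python3 -m jog '[{"xyz":[0,0,-0.25],"dr":[0,0,0],"fingers":0.25},{"xyz":[0,0,-0.05],"dr":[0,0,0],"fingers":0.3},{"xyz":[0,0,0],"dr":[0,0,0],"fingers":0.5},{"xyz":[0,0,0],"dr":[0,0,0],"fingers":0.7},{"xyz":[0,0,0],"dr":[0,0,0],"fingers":1},{"xyz":[0,0,0],"dr":[0,0,0],"fingers":1},{"xyz":[0,0,0],"dr":[0,0,0],"fingers":1},{"xyz":[0,0,0],"dr":[0,0,0],"fingers":1}]' 22
```

```text
clock: 64.6
tcp_pos: [0.4573, 0.1653, 0.1265]
tcp_rot: [179.6, 0.4, 170.6]
ft_force: [0.2, 0.0, 0.1]
gripper_width: 0.0449
```

```bash
python3 -m jog '[{"xyz":[0,0,0.3],"dr":[0,0,0],"fingers":1},{"xyz":[0,0,0.5],"dr":[0,0,0],"fingers":1},{"xyz":[0,0.2,0.2],"dr":[0,0,0],"fingers":1},{"xyz":[0.1,0.4,0],"dr":[0,0,0],"fingers":1},{"xyz":[0.1,0.3,0],"dr":[0,0,0],"fingers":1},{"xyz":[0,0.1,0],"dr":[0,0,0],"fingers":1},{"xyz":[0,0,0],"dr":[0,0,0],"fingers":1},{"xyz":[0,0,0],"dr":[0,0,0],"fingers":1}]'
```

```text
clock: 65.27
tcp_pos: [0.4626, 0.1884, 0.15]
tcp_rot: [179.5, 0.5, 170.6]
ft_force: [-0.0, -0.3, 0.2]
gripper_width: 0.0453
```

```bash
python3 -m jog '[{"xyz":[-0.05,-0.1,-0.3],"dr":[-0.05,0.05,0],"fingers":1},{"xyz":[0,0,-0.4],"dr":[0,0,0],"fingers":1},{"xyz":[0,0,-0.3],"dr":[0,0,0],"fingers":1},{"xyz":[0,0,-0.1],"dr":[0,0,0],"fingers":1},{"xyz":[0,0,-0.05],"dr":[0,0,0],"fingers":1}]'
```

```text
clock: 65.68
tcp_pos: [0.4609, 0.186, 0.125]
tcp_rot: [180.0, 0.1, 170.7]
ft_force: [-5.3, -2.2, 22.1]
gripper_width: 0.0453
```

Contact. Release, lift clear and retreat, watching the cup.

```bash
python3 -m jog '[{"xyz":[0,0,0.05],"dr":[0,0,0],"fingers":0.7},{"xyz":[0,0,0],"dr":[0,0,0],"fingers":0.4},{"xyz":[0,0,0],"dr":[0,0,0],"fingers":0.25},{"xyz":[0,0,0],"dr":[0,0,0],"fingers":0.25},{"xyz":[0,0,0],"dr":[0,0,0],"fingers":0.25},{"xyz":[0,0,0.3],"dr":[0,0,0],"fingers":0.25},{"xyz":[0,0,0.8],"dr":[0,0,0],"fingers":0.25},{"xyz":[0,0,1],"dr":[0,0,0],"fingers":0.2},{"xyz":[0,0,1],"dr":[0,0,0],"fingers":0.2},{"xyz":[0,-0.2,0.5],"dr":[0,0,-0.5],"fingers":0.1}]' && python3 -m jog '[{"xyz":[0,-0.7,0],"dr":[0,0,-1],"fingers":0},{"xyz":[0,-1,0],"dr":[0,0,-1],"fingers":0},{"xyz":[0,-1,0],"dr":[0,0,-1],"fingers":0},{"xyz":[0,-1,0],"dr":[0,0,-1],"fingers":0},{"xyz":[0.1,-1,0],"dr":[0,0,-1],"fingers":0},{"xyz":[0.2,-1,0],"dr":[0,0,-1],"fingers":0},{"xyz":[0.2,-1,0],"dr":[0,0,-1],"fingers":0},{"xyz":[0.2,-0.8,0],"dr":[0,0,-1],"fingers":0},{"xyz":[0.2,-0.5,0],"dr":[0,0,-1],"fingers":0},{"xyz":[0.2,-0.2,0],"dr":[0,0,-1],"fingers":0}]'; python3 - <<'E'
from h import *
t=bot.get_image("top");cv2.imwrite("pics/t14f.png",t);crop(t,130,120,330,250,4,"pics/t14.png")
s=bot.get_image("scene");crop(s,100,130,400,330,2.6,"pics/s14.png")
E
```

```text
clock: 66.52
tcp_pos: [0.4566, 0.1803, 0.1964]
tcp_rot: [-179.8, -0.5, 167.6]
ft_force: [0.7, 1.0, 1.0]
gripper_width: 0.0765
clock: 67.35
tcp_pos: [0.4813, 0.0109, 0.2057]
tcp_rot: [179.7, 0.1, 104.8]
ft_force: [0.5, 0.4, 0.6]
gripper_width: 0.0855
```

View pics/t14.png

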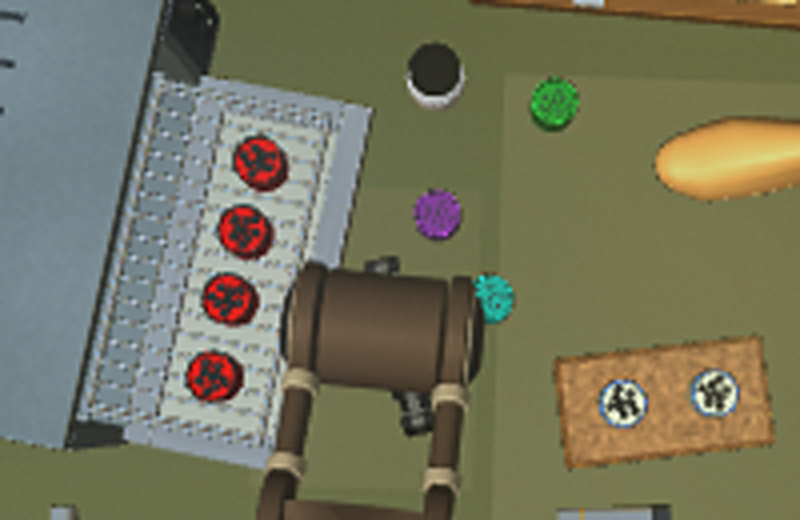

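View pics/s14.png

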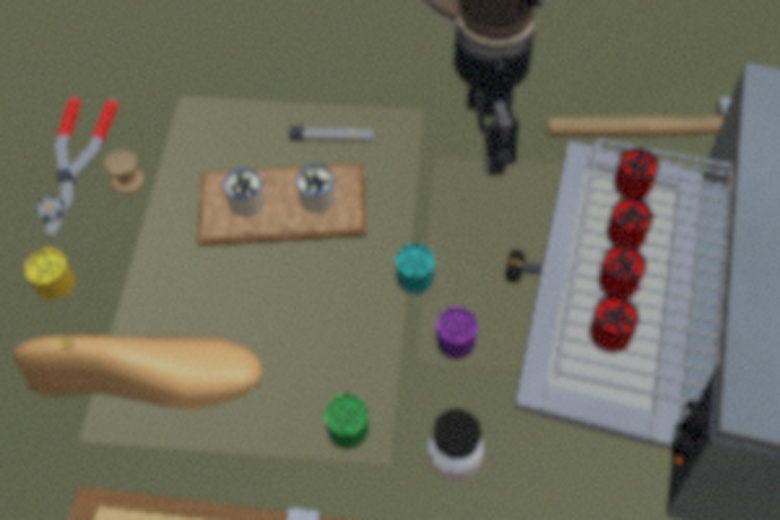

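All four reds stand in line on the rack at top crop (260,162), (245,231), (229,299) and (213,376), and both whites are on the board. Next I'll take the grip at about (0.5345,0.053).

```bash
python3 -m jog '[{"xyz":[0.3,0.2,0],"dr":[0,0,-1],"fingers":0},{"xyz":[0.5,0.4,0],"dr":[0,0,-1],"fingers":0},{"xyz":[0.6,0.5,0],"dr":[0,0,-1],"fingers":0},{"xyz":[0.6,0.5,0],"dr":[0,0,-0.8],"fingers":0},{"xyz":[0.4,0.3,-0.3],"dr":[0,0,0],"fingers":0},{"xyz":[0.2,0.1,-0.5],"dr":[0,0,0],"fingers":0},{"xyz":[0,0,-0.5],"dr":[0,0,0],"fingers":0},{"xyz":[0,0,-0.2],"dr":[0,0,0],"fingers":0},{"xyz":[0,0,0],"dr":[0,0,0],"fingers":0}]' 40
```

```text
clock: 68.2
tcp_pos: [0.5317, 0.0557, 0.1727]
tcp_rot: [179.9, 0.1, 83.0]
ft_force: [-0.7, -0.9, -0.9]
gripper_width: 0.0854
```

```bash
python3 -m jog '[{"xyz":[0.1,0,-0.5],"dr":[0,0,-0.4],"fingers":0},{"xyz":[0,0,-0.8],"dr":[0,0,0],"fingers":0},{"xyz":[0,0,-0.9],"dr":[0,0,0],"fingers":0},{"xyz":[0,0,-0.8],"dr":[0,0,0],"fingers":0},{"xyz":[0,0,-0.6],"dr":[0,0,0],"fingers":0},{"xyz":[0,0,-0.3],"dr":[0,0,0],"fingers":0},{"xyz":[0,0,0],"dr":[0,0,0],"fingers":0}]'
```

```text
clock: 68.78
tcp_pos: [0.5285, 0.053, 0.0897]
tcp_rot: [-179.7, 0.2, 80.8]
ft_force: [-0.2, -0.2, -0.8]
gripper_width: 0.0853
```

```bash
python3 -m jog '[{"xyz":[0.2,0,-0.5],"dr":[0,0,0],"fingers":0},{"xyz":[0.1,0,-0.7],"dr":[0,0,0],"fingers":0},{"xyz":[0,0,-0.7],"dr":[0,0,0],"fingers":0},{"xyz":[0,0,-0.5],"dr":[0,0,0],"fingers":0},{"xyz":[0,0,-0.1],"dr":[0,0,0],"fingers":0},{"xyz":[0,0,0],"dr":[0,0,0],"fingers":0}]'
```

```text
clock: 69.28
tcp_pos: [0.538, 0.0521, 0.0395]
tcp_rot: [179.9, 0.2, 80.8]
ft_force: [-0.4, 0.9, -1.3]
gripper_width: 0.0852
```

```bash
python3 -m jog '[{"xyz":[-0.1,0.05,-0.4],"dr":[0,0,0],"fingers":0},{"xyz":[-0.05,0,-0.1],"dr":[0,0,0],"fingers":0},{"xyz":[0,0,0],"dr":[0,0,0],"fingers":0},{"xyz":[0,0,0],"dr":[0,0,0],"fingers":0.4},{"xyz":[0,0,0],"dr":[0,0,0],"fingers":1},{"xyz":[0,0,0],"dr":[0,0,0],"fingers":1},{"xyz":[0,0,0],"dr":[0,0,0],"fingers":1},{"xyz":[0,0,0],"dr":[0,0,0],"fingers":1},{"xyz":[0,0,0],"dr":[0,0,0],"fingers":1},{"xyz":[0,0,0],"dr":[0,0,0],"fingers":1}]' 40; python3 th.py -0.02
```

```text
clock: 70.12
tcp_pos: [0.5346, 0.0537, 0.0312]
tcp_rot: [179.9, 0.1, 80.8]
ft_force: [-0.9, -0.7, -0.0]
gripper_width: 0.0353
theta 1.502 r 0.2033 lat 0.0042
[0.001 0.004 0.203]
[0.002 0.014 0.202]
```

Gripped (35.3 mm, θ 1.50). Now a slow swing shut.

```bash
python3 -m jog '[{"xyz":[0,0,0.1],"dr":[0,0,0],"fingers":1},{"xyz":[0,0,0.15],"dr":[0,0,0],"fingers":1},{"xyz":[0,-0.01,0.2],"dr":[0,0,0],"fingers":1},{"xyz":[0,-0.01,0.2],"dr":[0,0,0],"fingers":1},{"xyz":[0,0,0.2],"dr":[0,0,0],"fingers":1},{"xyz":[0,0.01,0.2],"dr":[0,0,0],"fingers":1},{"xyz":[0,0.01,0.2],"dr":[0,0,0],"fingers":1},{"xyz":[0,0.01,0.2],"dr":[0,0,0],"fingers":1},{"xyz":[0,0.02,0.2],"dr":[0,0,0],"fingers":1},{"xyz":[0,0.02,0.2],"dr":[0,0,0],"fingers":1}]'; python3 th.py -0.02
```

```text
clock: 70.95
tcp_pos: [0.5348, 0.0545, 0.0688]
tcp_rot: [179.8, 0.1, 80.8]
ft_force: [2.4, 0.3, -5.3]
gripper_width: 0.0351
theta 1.317 r 0.2029 lat 0.0041
[0.006 0.037 0.199]
[0.008 0.05  0.196]
```

```bash
python3 -m jog '[{"xyz":[0,0.02,0.2],"dr":[0,0,0],"fingers":1},{"xyz":[0,0.03,0.2],"dr":[0,0,0],"fingers":1},{"xyz":[0,0.03,0.2],"dr":[0,0,0],"fingers":1},{"xyz":[0.01,0.04,0.2],"dr":[0,0,0],"fingers":1},{"xyz":[0.01,0.04,0.2],"dr":[0,0,0],"fingers":1},{"xyz":[0.01,0.05,0.2],"dr":[0,0,0],"fingers":1},{"xyz":[0.01,0.05,0.2],"dr":[0,0,0],"fingers":1},{"xyz":[0.01,0.06,0.2],"dr":[0,0,0],"fingers":1},{"xyz":[0.01,0.06,0.2],"dr":[0,0,0],"fingers":1},{"xyz":[0.01,0.07,0.2],"dr":[0,0,0],"fingers":1}]'; python3 th.py -0.02
```

```text
clock: 71.78
tcp_pos: [0.5364, 0.0644, 0.1132]
tcp_rot: [179.8, 0.1, 80.8]
ft_force: [2.5, 0.0, -6.2]
gripper_width: 0.035
theta 1.092 r 0.2027 lat 0.0041
[0.013 0.078 0.186]
[0.015 0.092 0.179]
```

```bash
python3 -m jog '[{"xyz":[0.01,0.07,0.19],"dr":[0,0,0],"fingers":1},{"xyz":[0.01,0.07,0.19],"dr":[0,0,0],"fingers":1},{"xyz":[0.01,0.08,0.19],"dr":[0,0,0],"fingers":1},{"xyz":[0.01,0.08,0.18],"dr":[0,0,0],"fingers":1},{"xyz":[0.01,0.09,0.18],"dr":[0,0,0],"fingers":1},{"xyz":[0.02,0.09,0.18],"dr":[0,0,0],"fingers":1},{"xyz":[0.02,0.1,0.18],"dr":[0,0,0],"fingers":1},{"xyz":[0.02,0.1,0.17],"dr":[0,0,0],"fingers":1},{"xyz":[0.02,0.11,0.17],"dr":[0,0,0],"fingers":1},{"xyz":[0.02,0.11,0.17],"dr":[0,0,0],"fingers":1}]'; python3 th.py -0.02; python3 - <<'E'
from h import *
t=bot.get_image("top");crop(t,130,120,330,250,4,"pics/t15.png")
s=bot.get_image("scene");crop(s,280,130,420,250,5,"pics/s15.png")
E
```

```text
clock: 72.62
tcp_pos: [0.5396, 0.0828, 0.1529]
tcp_rot: [179.7, 0.3, 80.8]
ft_force: [2.4, -1.0, -6.8]
gripper_width: 0.0353
theta 0.875 r 0.2026 lat 0.0040
[0.019 0.115 0.165]
[0.021 0.128 0.155]
```

View pics/t15.png

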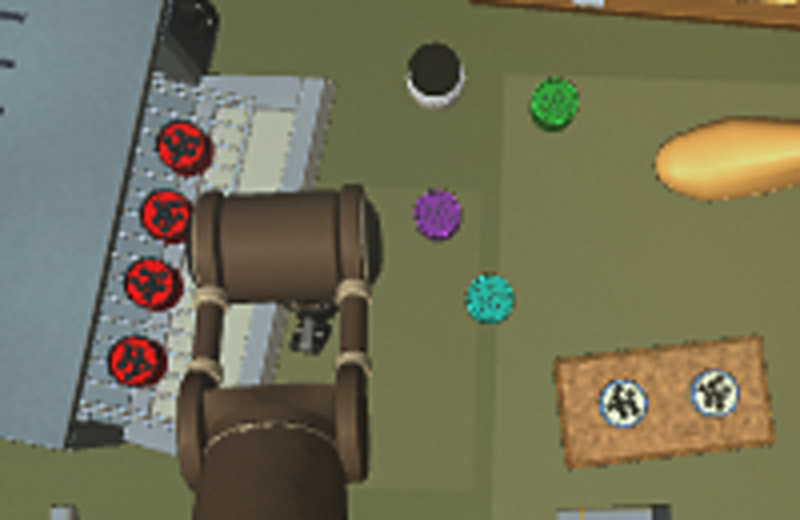

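View pics/s15.png

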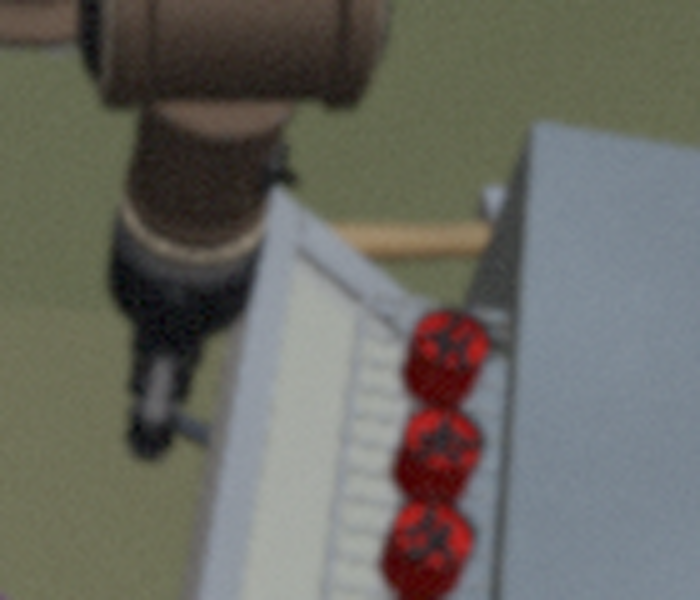

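The cups are riding in, upright and still in line. I'll carry on.

```bash
python3 -m jog '[{"xyz":[0.02,0.11,0.17],"dr":[0,0,0],"fingers":1},{"xyz":[0.02,0.11,0.17],"dr":[0,0,0],"fingers":1},{"xyz":[0.02,0.11,0.16],"dr":[0,0,0],"fingers":1},{"xyz":[0.02,0.12,0.16],"dr":[0,0,0],"fingers":1},{"xyz":[0.02,0.12,0.16],"dr":[0,0,0],"fingers":1},{"xyz":[0.02,0.13,0.16],"dr":[0,0,0],"fingers":1},{"xyz":[0.02,0.13,0.15],"dr":[0,0,0],"fingers":1},{"xyz":[0.02,0.13,0.15],"dr":[0,0,0],"fingers":1},{"xyz":[0.02,0.13,0.15],"dr":[0,0,0],"fingers":1},{"xyz":[0.02,0.14,0.15],"dr":[0,0,0],"fingers":1}]'; python3 th.py -0.02
```

```text
clock: 73.55
tcp_pos: [0.544, 0.1086, 0.1871]
tcp_rot: [179.7, 0.4, 80.8]
ft_force: [3.0, -1.9, -6.6]
gripper_width: 0.0352
theta 0.662 r 0.2027 lat 0.0039
[0.024 0.148 0.136]
[0.026 0.157 0.124]
```

```bash
python3 -m jog '[{"xyz":[0.02,0.14,0.14],"dr":[0,0,0],"fingers":1},{"xyz":[0.02,0.14,0.14],"dr":[0,0,0],"fingers":1},{"xyz":[0.02,0.15,0.14],"dr":[0,0,0],"fingers":1},{"xyz":[0.02,0.15,0.14],"dr":[0,0,0],"fingers":1},{"xyz":[0.02,0.15,0.13],"dr":[0,0,0],"fingers":1},{"xyz":[0.03,0.16,0.13],"dr":[0,0,0],"fingers":1},{"xyz":[0.03,0.16,0.12],"dr":[0,0,0],"fingers":1},{"xyz":[0.03,0.16,0.12],"dr":[0,0,0],"fingers":1},{"xyz":[0.03,0.16,0.11],"dr":[0,0,0],"fingers":1},{"xyz":[0.03,0.17,0.11],"dr":[0,0,0],"fingers":1}]'; python3 th.py -0.02
```

```text
clock: 74.38
tcp_pos: [0.5496, 0.1413, 0.2157]
tcp_rot: [179.7, 0.6, 80.8]
ft_force: [3.0, -3.2, -5.3]
gripper_width: 0.035
theta 0.445 r 0.2030 lat 0.0037
[0.029 0.175 0.098]
[0.03  0.18  0.087]
```

```bash
python3 -m jog '[{"xyz":[0.03,0.17,0.1],"dr":[0,0,0],"fingers":1},{"xyz":[0.03,0.17,0.1],"dr":[0,0,0],"fingers":1},{"xyz":[0.03,0.17,0.1],"dr":[0,0,0],"fingers":1},{"xyz":[0.03,0.18,0.1],"dr":[0,0,0],"fingers":1},{"xyz":[0.03,0.18,0.09],"dr":[0,0,0],"fingers":1},{"xyz":[0.03,0.18,0.09],"dr":[0,0,0],"fingers":1},{"xyz":[0.03,0.18,0.08],"dr":[0,0,0],"fingers":1},{"xyz":[0.03,0.18,0.08],"dr":[0,0,0],"fingers":1},{"xyz":[0.03,0.19,0.07],"dr":[0,0,0],"fingers":1},{"xyz":[0.03,0.19,0.07],"dr":[0,0,0],"fingers":1}]'; python3 th.py -0.02
```

```text
clock: 75.22
tcp_pos: [0.5561, 0.1792, 0.2365]
tcp_rot: [179.7, 0.8, 80.9]
ft_force: [2.8, -2.4, -3.4]
gripper_width: 0.0353
theta 0.230 r 0.2034 lat 0.0035
[0.032 0.193 0.055]
[0.032 0.194 0.046]
```

```bash
python3 -m jog '[{"xyz":[0.03,0.19,0.05],"dr":[0,0,0],"fingers":1},{"xyz":[0.03,0.19,0.05],"dr":[0,0,0],"fingers":1},{"xyz":[0.03,0.19,0.05],"dr":[0,0,0],"fingers":1},{"xyz":[0.03,0.19,0.05],"dr":[0,0,0],"fingers":1},{"xyz":[0.03,0.19,0.04],"dr":[0,0,0],"fingers":1},{"xyz":[0.03,0.19,0.04],"dr":[0,0,0],"fingers":1},{"xyz":[0.03,0.19,0.04],"dr":[0,0,0],"fingers":1},{"xyz":[0.03,0.19,0.03],"dr":[0,0,0],"fingers":1},{"xyz":[0.03,0.16,0.03],"dr":[0,0,0],"fingers":1},{"xyz":[0.02,0.13,0.02],"dr":[0,0,0],"fingers":1}]'; python3 th.py -0.01
```

```text
clock: 76.05
tcp_pos: [0.5629, 0.2192, 0.2483]
tcp_rot: [179.6, 0.8, 80.9]
ft_force: [2.2, -3.7, 0.2]
gripper_width: 0.0351
theta 0.022 r 0.2038 lat 0.0032
[ 0.017  0.101 -0.001]
[0.016 0.099 0.01 ]
```

```bash
python3 -m jog '[{"xyz":[0.02,0.12,0],"dr":[0,0,0],"fingers":1},{"xyz":[0.02,0.12,0],"dr":[0,0,0],"fingers":1},{"xyz":[0.02,0.12,0],"dr":[0,0,0],"fingers":1},{"xyz":[0.02,0.12,0],"dr":[0,0,0],"fingers":1}]'; python3 th.py -0.01
```

```text
clock: 76.38
tcp_pos: [0.5648, 0.2302, 0.25]
tcp_rot: [179.5, 0.8, 80.9]
ft_force: [1.8, -3.9, 0.7]
gripper_width: 0.0351
theta -0.033 r 0.2039 lat 0.0032
[ 0.017  0.101 -0.007]
[0.016 0.1   0.004]
```

```bash
python3 -m jog '[{"xyz":[0.02,0.12,0],"dr":[0,0,0],"fingers":1},{"xyz":[0.02,0.12,0],"dr":[0,0,0],"fingers":1}]'; python3 - <<'E'
from h import *
t=bot.get_image("top");crop(t,60,90,260,240,4,"pics/t16.png")
s=bot.get_image("scene");crop(s,300,120,460,240,5,"pics/s16.png")
E
```

```text
clock: 76.55
tcp_pos: [0.5652, 0.2324, 0.2502]
tcp_rot: [179.6, 1.2, 81.0]
ft_force: [-0.8, -14.7, 2.9]
gripper_width: 0.0347
```

View pics/t16.png

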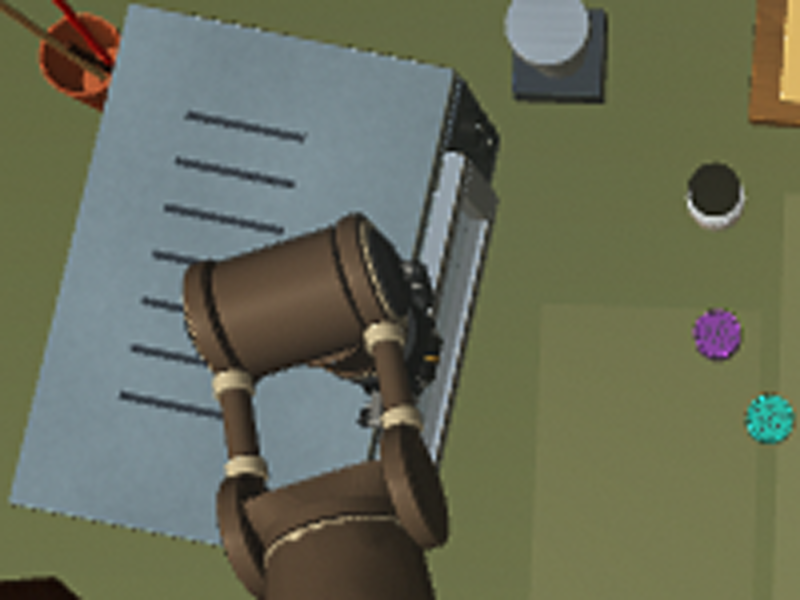

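View pics/s16.png

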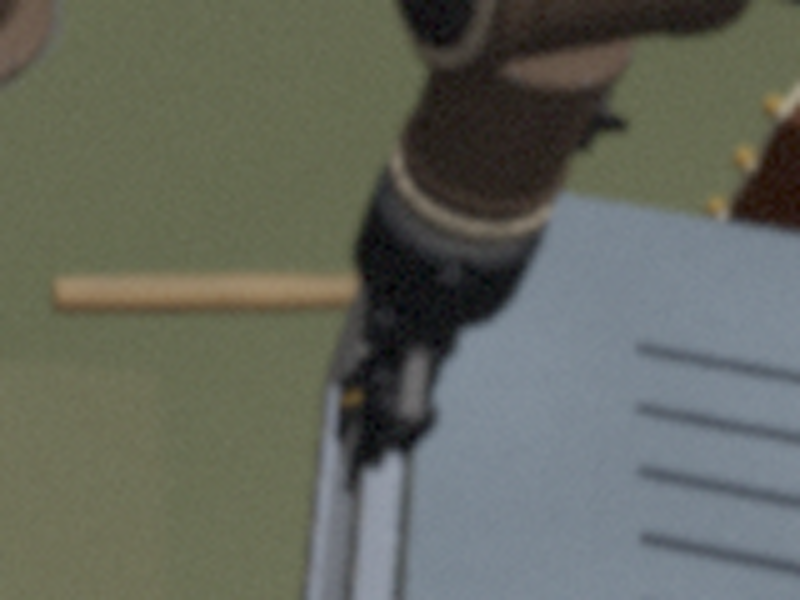

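A 15 N reaction means the door is against its stop. I'll relax slightly, open, and lift straight up.

```bash
python3 -m jog '[{"xyz":[0,0.02,0],"dr":[0,0,0],"fingers":0.8},{"xyz":[0,0,0],"dr":[0,0,0],"fingers":0.4},{"xyz":[0,0,0],"dr":[0,0,0],"fingers":0},{"xyz":[0,0,0],"dr":[0,0,0],"fingers":0},{"xyz":[0,0,0],"dr":[0,0,0],"fingers":0},{"xyz":[0,0,0],"dr":[0,0,0],"fingers":0},{"xyz":[0,0,0.3],"dr":[0,0,0],"fingers":0},{"xyz":[0,0,0.6],"dr":[0,0,0],"fingers":0},{"xyz":[0,0,1],"dr":[0,0,0],"fingers":0},{"xyz":[0,0,1],"dr":[0,0,0],"fingers":0}]' && python3 -m jog '[{"xyz":[0,0,1],"dr":[0,0,0],"fingers":0},{"xyz":[0,-0.5,1],"dr":[0,0,0],"fingers":0},{"xyz":[-0.3,-1,0.5],"dr":[0,0,0],"fingers":0},{"xyz":[-0.3,-1,0],"dr":[0,0,0],"fingers":0},{"xyz":[-0.3,-1,0],"dr":[0,0,0],"fingers":0},{"xyz":[-0.3,-1,0],"dr":[0,0,0],"fingers":0},{"xyz":[-0.3,-1,0],"dr":[0,0,0],"fingers":0},{"xyz":[-0.3,-1,0],"dr":[0,0,0],"fingers":0},{"xyz":[-0.3,-1,0],"dr":[0,0,0],"fingers":0},{"xyz":[-0.3,-1,0],"dr":[0,0,0],"fingers":0}]'; python3 - <<'E'
from h import *
t=bot.get_image("top");cv2.imwrite("pics/t17f.png",t);crop(t,50,80,210,240,3.7,"pics/t17.png")
s=bot.get_image("scene");cv2.imwrite("pics/s17f.png",s)
t0=cv2.imread("pics/top0.png")
for im in(t0,t):
    h=cv2.cvtColor(im[160:200,150:185],cv2.COLOR_BGR2HSV)
    m=((h[...,0]>10)&(h[...,0]<28)&(h[...,1]>110)&(h[...,2]>90)); y,x=np.nonzero(m); print(len(x),x.mean()+150 if len(x) else 0,y.mean()+160 if len(x) else 0)
E
```

```text
clock: 77.48
tcp_pos: [0.5594, 0.2385, 0.3048]
tcp_rot: [-179.5, 0.8, 81.0]
ft_force: [1.1, 0.1, 0.1]
gripper_width: 0.0859
clock: 78.32
tcp_pos: [0.5143, 0.0692, 0.3801]
tcp_rot: [178.9, -0.1, 81.5]
ft_force: [-0.4, -0.8, 0.9]
gripper_width: 0.0852
5 166.0 178.6
0 0 0
```

View pics/t17.png

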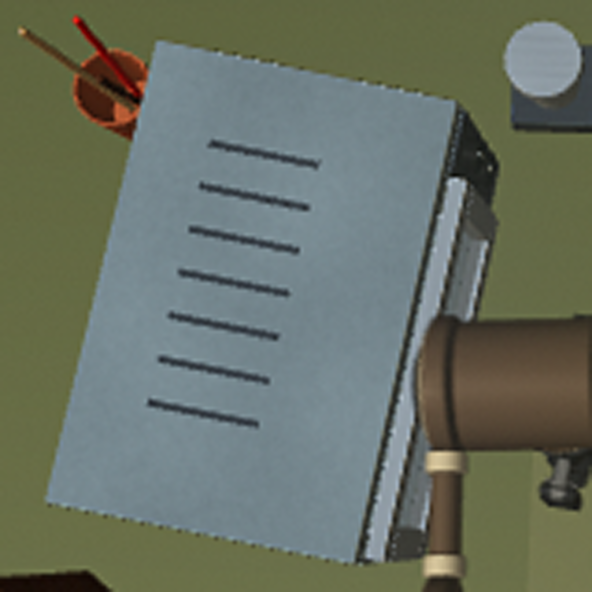

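View pics/s17f.png

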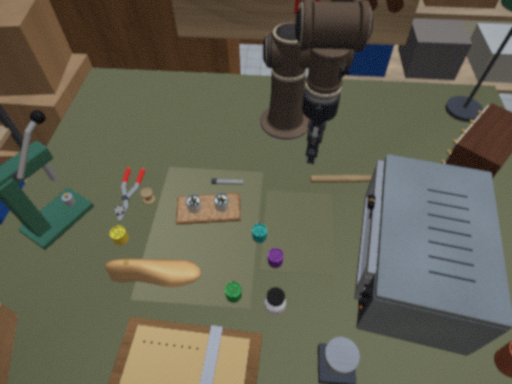

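The door looks shut and both whites are on the board. The arm hides the grip in the top view, so I'll move away and compare with the starting picture.

```bash
python3 -m jog '[{"xyz":[-0.2,-1,0],"dr":[0,0,0],"fingers":0},{"xyz":[-0.2,-1,0],"dr":[0,0,0],"fingers":0},{"xyz":[-0.2,-1,0],"dr":[0,0,0],"fingers":0},{"xyz":[-0.2,-1,0],"dr":[0,0,0],"fingers":0},{"xyz":[-0.2,-1,0],"dr":[0,0,0],"fingers":0},{"xyz":[-0.2,-1,0],"dr":[0,0,0],"fingers":0},{"xyz":[-0.2,-1,0],"dr":[0,0,0],"fingers":0},{"xyz":[-0.2,-0.8,0],"dr":[0,0,0],"fingers":0},{"xyz":[0,-0.4,0],"dr":[0,0,0],"fingers":0},{"xyz":[0,0,0],"dr":[0,0,0],"fingers":0}]'; python3 - <<'E'
from h import *
t=bot.get_image("top");cv2.imwrite("pics/t18f.png",t)
s=bot.get_image("scene")
t0=cv2.imread("pics/top0.png");s0=cv2.imread("pics/scene0.png")
R=lambda im,a,b,c,d:cv2.resize(im[b:d,a:c],(380,290),interpolation=cv2.INTER_CUBIC)
A=np.hstack([R(t0,145,110,195,235),R(t,145,110,195,235)]);B=np.hstack([R(s0,345,150,400,310),R(s,345,150,400,310)])
cv2.imwrite("pics/cmp18.png",np.vstack([A,B]))
for n,a,b,(x0,y0,x1,y1) in(("top",t0,t,(150,160,185,200)),("scene",s0,s,(360,185,385,215))):
    for im in(a,b):
        h=cv2.cvtColor(im[y0:y1,x0:x1],cv2.COLOR_BGR2HSV)
        m=((h[...,0]>10)&(h[...,0]<30)&(h[...,1]>110)&(h[...,2]>70)); y,x=np.nonzero(m); print(n,len(x),(x.mean()+x0,y.mean()+y0) if len(x) else 0)
E
```

```text
clock: 79.25
tcp_pos: [0.4848, -0.0966, 0.3914]
tcp_rot: [178.0, -0.5, 81.5]
ft_force: [-0.2, -0.1, -0.5]
gripper_width: 0.0851
top 6 (np.float64(166.5), np.float64(178.66666666666666))
top 6 (np.float64(166.5), np.float64(178.66666666666666))
scene 8 (np.float64(370.25), np.float64(199.0))
scene 7 (np.float64(371.14285714285717), np.float64(199.14285714285714))
```

View pics/cmp18.png

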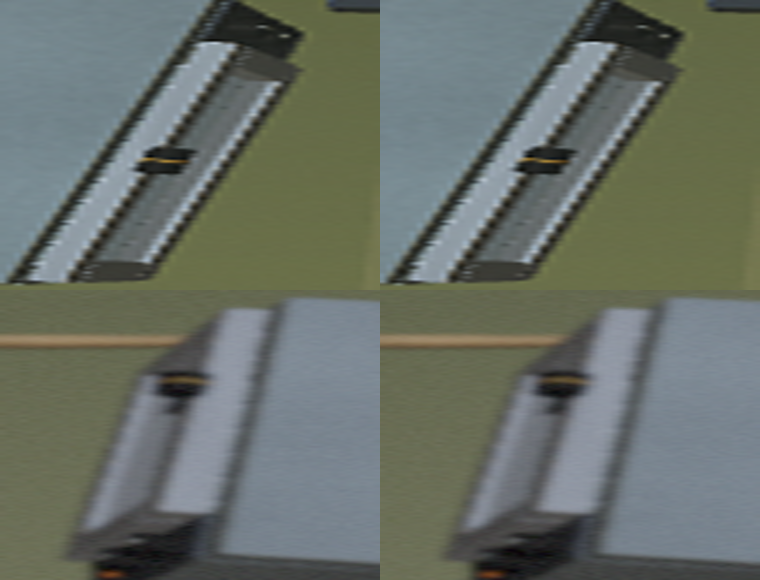

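View pics/t18f.png

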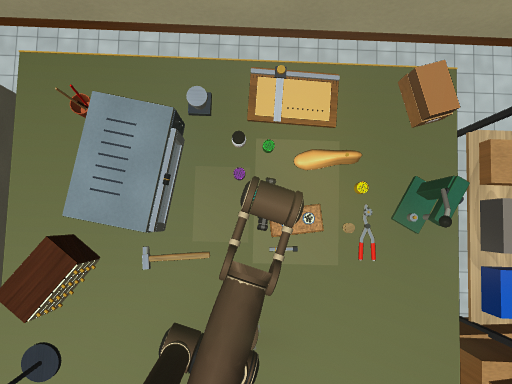

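The door matches its shut starting picture: the brass band is at the same top pixel (166.5,178.7). The bystanders are unmoved and the arm touches nothing, so I'm handing in.

```bash
python3 - <<'E'
from station import bot
print(bot.hand_in()); print(bot.read_state()["clock"])
E
```

```text
the job is handed in; nothing more can be done
None
the job is handed in; nothing more can be done
```

The job is done and handed in at about 79 s of the 210 s allowed. I opened the door fully and stood both white cups on the cork board. All four red cups went onto the rack in one row with gaps of about 17–20 mm, and I then swung the door slowly shut.

**Cup 4:** The fourth red cup ended up about 2 cm toward the rack's front after I set it down. I could not tell whether that was the announced knock or my fingers. I put it back in line because the rising door panel could have grazed it.

**Last checks:**
- **Door:** It pushed back with about 15 N at its stop. In the top view the brass band is at the same pixel as at the start; in the scene view it differs by about 1 px, within blur.
- **White cups:** Both stand upright on the board.
- **Red cups:** They were upright and in line in the last view, about halfway through closing. Inside the shut oven I could not see them.
- **Other things on the bench:** The bystanders and look-alikes appear unmoved.

One reading disagreed: while shutting, the tool ended about 8 mm past its position in the first grasp. I put that down to the grip bar shifting between the pads, since the pictures show the door shut.

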